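# Load the jar stirrer cold and start a full run

### The arm

A 6-joint arm with a two-finger parallel gripper is mounted at the origin on the work surface. World frame = base frame: x ahead of the robot, y to its left, z up, the work surface at z = 0. Lengths are in m, angles in rad, forces in N, time in s.
With the tool pointing down it reaches from about 0.3 to 0.775 m from the base axis. Payload 14.6 kg.
Tool frame: the origin (TCP) lies between the finger pads, 19 mm behind the fingertips; this is the grasp point; z points along the fingers, x is the direction in which the jaws open and shut, and the axes are right-handed (so a half turn about z gives the same grasp; the last joint's range is limited). The gripper opens to 94 mm and grips with 3 to 60 N. Pads are 16 mm wide; open, the fingers measure 119 mm over their backs; the gripper's body (75 mm by 177 mm) begins 78 mm behind the grasp point.
Start: joints at [-1.277, 0.3, 1.521, -0, 1.321, -0.067], TCP at [0.194, -0.515, 0.224] pointing down, gripper open.
Joint ranges: [-3.03, 3.03], [-0.79, 2.21], [0.23, 2.52], [-1.04, 4.18], [0, 3.07], [-2.55, 2.55]. Speed limits (rad/s): [2.22, 2.22, 2.57, 3.14, 3.14, 3.14].

### API

Orientations are given as [roll, pitch, yaw] about the fixed x, y, z axes, in that order (R = Rz(yaw) Ry(pitch) Rx(roll)).
In Python, from station import ctrl gives the robot as it stands. The module is installed in compiled form; this text tells all that it offers.
- The arm moves only by the tool drive_tool, never from a script. Its argument "increments" is a list of rows, each a list of 3 entries, a list of its own where there are three numbers: the turn, a rotation vector about the tool's x, y, z in degrees, then the shift along the tool's x, y, z in mm, then the opening, from 0 (shut) to 1 (fully open). In form: [[[ax, ay, az], [dx, dy, dz], hand], ...]. A call has 1 to 20 rows; each row shifts and turns the commanded pose from where the row before left it, along the tool's axes as they then stand; what a row does not reach is not made up. A row lasts 1/8 s, in which the tool goes at most 62.5 mm and 10.7 degrees, less where a joint would pass 70% of its speed; a pose out of reach is approached as far as the arm can. A call with a gripper value outside its range is refused whole. The fingers move at their own pace and stop on an object; "squeeze" is the grip in N (left out, the last holds). Time passes only in rows, so rows that do not move let the fingers close. It gives the time, the measured TCP pose, the force and the opening at its end, in the units of the state.
- ctrl.get_obs(): the state, without advancing time (a new reading comes with each control period).
- ctrl.camera(name): name is "scene" or "top" or "wrist"; returns the picture (384x512x3 uint8, red, green, blue); there is no depth.
- ctrl.calibration(name): a dict with "fx", "fy", "cx", "cy" (pixels), "rvec" (rotation vector, rad) and "tvec" (3), from world to camera coordinates, as OpenCV has them. Camera axes: x right, y down, z forward; pixel columns grow to the right and rows downward; lengths in m; the calibration is good to about 2 mm. The wrist camera is an equidistant fisheye: a pixel r from the principal point sees the ray r / f radians off the axis. A picture is of the moment at which its call begins: read the wrist's pose just before it. calibration takes no time and is no camera call; for the wrist camera it gives the pose at the moment of the call.
- ctrl.hand_in(): hands the job in, once; it reports no verdict.
The state is a dict: "time_s": time; "qpos": joint angles; "joint_vel": joint speeds; "tau": joint torques, N m; "ee_pos": TCP position; "eef_rot": TCP orientation; "force": force on the tool from outside, world axes, zero at the start; "moment": the same for the moment, N m; "grip_width": finger opening in m.
Only numpy, scipy, OpenCV 4.12 (cv2) and the standard library are available. Lean on these libraries where they do the work, as an engineer would, in place of code of your own. Each camera call takes 0.05 s, during which the arm holds its last target.

### The job

Start a cold stirring run of the sample jars. Before lifting any jar, turn the heater knob (the larger one on the control box) fully anticlockwise to its off stop and leave it there; then stand every amber sample jar upright in a well of the stirrer, one to a well, fully down; and only when they are all in, turn the timer knob (the smaller one) fully clockwise to its end stop. Leave the other things on the bench where they are.

Things in the scene. Friction and masses are not known exactly. Their poses are not given: they have to be found in the camera images.
- stirrer: the stirrer, fixed: a low white housing (190 x 200 mm, 36 mm high) carrying an aluminium block (166 mm along its own x, 184 mm along y), flat top 70 mm above the bench, with six round wells in two rows of three. Origin: centre of its underside, z up. On the left or the right of the bench, turned up to 0.3 rad from the world axes.
- well0 (a point): well 0 of the stirrer: centre of its mouth, 70 mm above the bench. Wells are 49 mm across, chamfered 2 mm, 24 mm deep, flat floor 46 mm above the bench. Rows run along the stirrer's y: pitch 60 mm in a row, rows 90 mm apart along its x (wells 0-2 the row at -x, 3-5 at +x). Empty at the start. Its axes are the stirrer's.
- well1 (a point): well 1 of the stirrer: centre of its mouth, 70 mm above the bench. Wells are 49 mm across, chamfered 2 mm, 24 mm deep, flat floor 46 mm above the bench. Rows run along the stirrer's y: pitch 60 mm in a row, rows 90 mm apart along its x (wells 0-2 the row at -x, 3-5 at +x). Empty at the start. Its axes are the stirrer's.
- well2 (a point): well 2 of the stirrer: centre of its mouth, 70 mm above the bench. Wells are 49 mm across, chamfered 2 mm, 24 mm deep, flat floor 46 mm above the bench. Rows run along the stirrer's y: pitch 60 mm in a row, rows 90 mm apart along its x (wells 0-2 the row at -x, 3-5 at +x). Empty at the start. Its axes are the stirrer's.
- well3 (a point): well 3 of the stirrer: centre of its mouth, 70 mm above the bench. Wells are 49 mm across, chamfered 2 mm, 24 mm deep, flat floor 46 mm above the bench. Rows run along the stirrer's y: pitch 60 mm in a row, rows 90 mm apart along its x (wells 0-2 the row at -x, 3-5 at +x). Empty at the start. Its axes are the stirrer's.
- well4 (a point): well 4 of the stirrer: centre of its mouth, 70 mm above the bench. Wells are 49 mm across, chamfered 2 mm, 24 mm deep, flat floor 46 mm above the bench. Rows run along the stirrer's y: pitch 60 mm in a row, rows 90 mm apart along its x (wells 0-2 the row at -x, 3-5 at +x). Empty at the start. Its axes are the stirrer's.
- well5 (a point): well 5 of the stirrer: centre of its mouth, 70 mm above the bench. Wells are 49 mm across, chamfered 2 mm, 24 mm deep, flat floor 46 mm above the bench. Rows run along the stirrer's y: pitch 60 mm in a row, rows 90 mm apart along its x (wells 0-2 the row at -x, 3-5 at +x). Empty at the start. Its axes are the stirrer's.
- control: the control box, fixed, white, 130 mm along its own x, 210 mm along y, 50 mm high; on the other side of the bench from the stirrer, turned up to 0.35 rad. Origin: centre of its underside. Two black knobs with vertical axes on top: the larger (heater) at +50 mm along the box's y, the smaller (timer) at -55 mm. Around each, scale ticks; the two long ones mark its end stops.
- heat_grip (a point): heater knob, the larger: a disc 68 mm across, 10 mm high, with an upright grip bar 18 mm thick and 66 mm long across it, bar top 96 mm above the bench, disc top 62 mm. This point is on the axis 86 mm above the bench, a good height for the TCP; it turns with the knob. Its x runs along the bar (grip closing along its y); a white line on top points along -x.
- heat (a joint): heater knob angle, rad: 0 = off, the anticlockwise end stop; grows clockwise seen from above, to 4.2 at the other stop. At 0 the bar lies along the control box's x, its white line towards the box's -x side. Stays where left (0.04 N m of friction, no spring). Starts between 1.4 and 3.6.
- timer_grip (a point): timer knob, the smaller: a disc 44 mm across, 10 mm high, with an upright grip bar 14 mm thick and 42 mm long across it, bar top 96 mm above the bench, disc top 62 mm. This point is on the axis 86 mm above the bench, a good height for the TCP; it turns with the knob. Its x runs along the bar (grip closing along its y); a white line on top points along -x.
- timer (a joint): timer knob angle, rad: 0 at the anticlockwise stop, grows clockwise seen from above to 4.2 = longest run, at the clockwise end stop. At 0 the bar lies along the control box's x axis, white line towards -x. Stays where left (0.04 N m of friction). Starts between 0.2 and 1.6.
- jar0: a closed sample jar, amber glass with white label band and black cap: a cylinder 44 mm across, 64 mm tall (cap the top 18 mm), heavy glass foot, 0.08 to 0.17 kg, upright on the bench. Origin: centre of its underside, z along the jar. Grip it at the cap and upper body, TCP about 48 mm above the underside. Three to five jars are present; None if absent.
- jar1: a closed sample jar, amber glass with white label band and black cap: a cylinder 44 mm across, 64 mm tall (cap the top 18 mm), heavy glass foot, 0.08 to 0.17 kg, upright on the bench. Origin: centre of its underside, z along the jar. Grip it at the cap and upper body, TCP about 48 mm above the underside. Three to five jars are present; None if absent.
- jar2: a closed sample jar, amber glass with white label band and black cap: a cylinder 44 mm across, 64 mm tall (cap the top 18 mm), heavy glass foot, 0.08 to 0.17 kg, upright on the bench. Origin: centre of its underside, z along the jar. Grip it at the cap and upper body, TCP about 48 mm above the underside. Three to five jars are present; None if absent.
- jar3: a closed sample jar, amber glass with white label band and black cap: a cylinder 44 mm across, 64 mm tall (cap the top 18 mm), heavy glass foot, 0.08 to 0.17 kg, upright on the bench. Origin: centre of its underside, z along the jar. Grip it at the cap and upper body, TCP about 48 mm above the underside. Three to five jars are present; None if absent.
- jar4: a closed sample jar, amber glass with white label band and black cap: a cylinder 44 mm across, 64 mm tall (cap the top 18 mm), heavy glass foot, 0.08 to 0.17 kg, upright on the bench. Origin: centre of its underside, z along the jar. Grip it at the cap and upper body, TCP about 48 mm above the underside. Three to five jars are present; None if absent.
- eyepiece: spare microscope eyepiece standing among the jars, black with a bright steel barrel on top (45 mm across at the foot, 62 mm tall, the steel part 30 mm across). Not part of the job. Origin: centre of its underside.
- petri: closed clear petri dish, 94 mm across, 18 mm high. Not part of the job. Origin: centre of its underside.
- slidebox: grey slide box, 70 x 80 x 30 mm. Not part of the job. Origin: centre of its underside.
- brush: small brush with a wooden handle, 170 mm long, lying, origin at mid-length (length along its x). Not part of the job. Origin: centre of its underside.
- notebook: blue notebook, 120 x 170 x 14 mm. Not part of the job. Origin: centre of its underside.
- washbottle: white bottle, 64 mm across, 150 mm tall. Not part of the job. Origin: centre of its underside.
- beaker: white porcelain beaker, 70 mm across, 90 mm tall. Not part of the job. Origin: centre of its underside.
Things that resemble listed ones, but are neither listed nor needed, are in the scene too. Leave any blue look-alike of the jar2 alone.

How it is judged:
By the outcome, as a careful person would: the job done as asked, in the order asked, and still so for the second after the job is handed in, with the robot touching nothing.
Of jar0, jar1, jar2, jar3, jar4 only 3 to 5 are there at a start; the rules pass over those that are not, and their reading is None.
At some moment in a run one of jar0, jar1, jar2, jar3, jar4 may be knocked a few centimetres aside while the robot is not near it.
It also fails if it takes over 210 s, if anything falls off the work surface, if the arm or the gripper's body presses on something with over 40 N, if the wrist force passes 120 N, or if a joint passes its speed limit or range.

## Working session

There is one attempt and no reset: what is moved stays moved. The work goes in short steps, Python scripts to look and compute and a tool call to move; the robot and the scene stay as the last step left them, time stands still between calls to the robot, and variables do not carry over. Pictures are saved under pics/ and viewed, and the job is handed in when it is done.

Besides the shell and the picture viewer there is one more tool, called after ">>>" in YAML: its name, and indented under it one key for each argument. drive_tool: Moves the arm, as the interface text tells. Its arguments: {"type":"object","properties":{"increments":{"type":"array"},"squeeze":{"type":"number"}},"required":["increments"]}

```bash
mkdir -p pics; ls; python3 - <<'E'
from station import ctrl
import cv2
o=ctrl.get_obs(); print({k:(v if not hasattr(v,'round') else v) for k,v in o.items()})
for n in ["scene","top","wrist"]:
    print(n,ctrl.calibration(n)); cv2.imwrite(f"pics/{n}0.png",ctrl.camera(n)[:,:,::-1])
E
```

```text
pics
{'time_s': 0.0, 'qpos': array([-1.27658686e+00,  3.00470909e-01,  1.52154757e+00, -3.33464720e-07,
        1.32068635e+00, -6.66148824e-02]), 'joint_vel': array([ 2.75104368e-05,  3.04907819e-04, -6.23876848e-04, -1.65153936e-03,
       -2.35601235e-04,  4.36370650e-04]), 'tau': array([-2.01656170e-03, -5.31809127e+01, -3.52739024e+01,  7.07202265e-02,
        2.44248135e-02, -4.16735941e-05]), 'ee_pos': array([ 0.19409935, -0.51437195,  0.22370059]), 'eef_rot': array([-3.14151894e+00,  1.10973231e-03, -1.20997186e+00]), 'force': array([-0.22640126, -0.45508333, -1.05447114]), 'moment': array([-0.02555068, -0.00772726, -0.00564519]), 'grip_width': 0.09377706850916465}
scene {'fx': 398.7406882598251, 'fy': 398.7406882598251, 'cx': 257.0579869307068, 'cy': 192.0139288948083, 'rvec': array([ 1.3475309 ,  1.94821046, -1.09107604]), 'tvec': array([ 0.21794586, -0.23065134,  1.54642261])}
top {'fx': 398.2765448232948, 'fy': 398.2765448232948, 'cx': 256.7192623497656, 'cy': 201.7021047196617, 'rvec': array([ 2.02612891, -2.17827786,  0.24270042]), 'tvec': array([0.03592793, 0.57188876, 0.94022523])}
wrist {'fx': 297.3186396354542, 'fy': 297.3186396354542, 'cx': 256.6452513495874, 'cy': 193.1813966474957, 'rvec': array([-2.39747913,  1.65770408,  0.22209751]), 'tvec': array([-0.55027543, -0.02714388,  0.39094778])}
```

View pics/scene0.png

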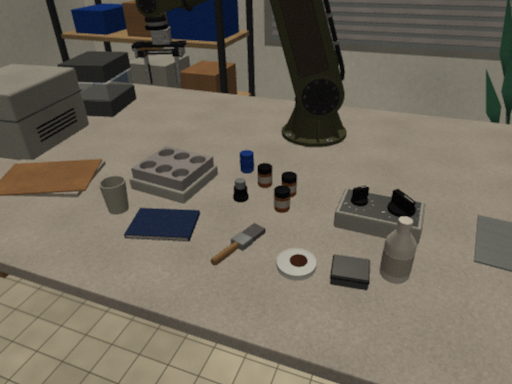

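View pics/top0.png

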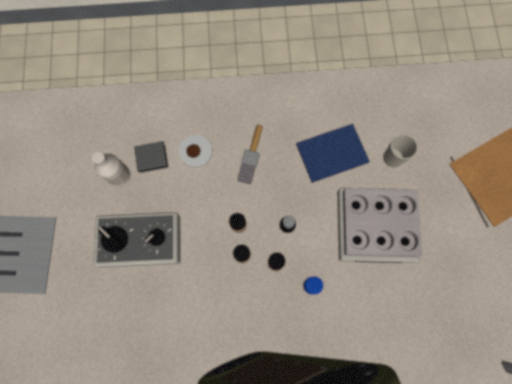

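View pics/wrist0.png

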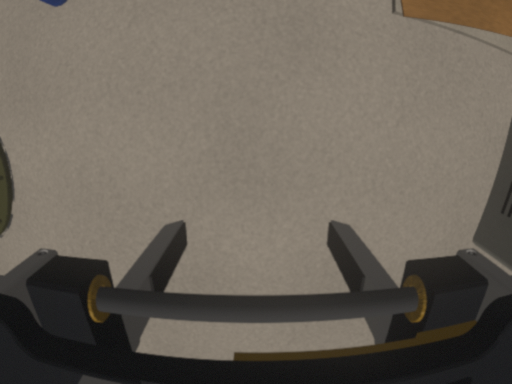

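Top view: three black-capped jars at (237,222), (242,254) and (276,261). The eyepiece is at (288,223) and the blue look-alike at (313,285). The control box is on the left at (137,240), the stirrer on the right at (380,224). The scene view shows amber bodies and white bands at (265,176), (289,184) and (282,199). I'll enlarge these to confirm.

```bash
cat > h.py <<'E'
import numpy as np, cv2
from station import ctrl
def cal(n):
    c=ctrl.calibration(n); R=cv2.Rodrigues(c["rvec"])[0]; K=np.array([[c["fx"],0,c["cx"]],[0,c["fy"],c["cy"]],[0,0,1]]); return c,R,c["tvec"],K
def ray(n,px,C=None):
    c,R,t,K=C or cal(n)
    x=(px[0]-c["cx"])/c["fx"]; y=(px[1]-c["cy"])/c["fy"]
    if n=="wrist":
        r=np.hypot(x,y); d=np.array([x/r*np.sin(r),y/r*np.sin(r),np.cos(r)]) if r>1e-9 else np.array([0,0,1.])
    else: d=np.array([x,y,1.])
    d=R.T@d; return -R.T@t, d/np.linalg.norm(d)
def on(n,px,z,C=None):
    o,d=ray(n,px,C); return o+d*(z-o[2])/d[2]
def tri(a,b):
    # rays (o,d) list -> point, residual
    A=np.zeros((3,3));v=np.zeros(3)
    for o,d in (a,b):
        P=np.eye(3)-np.outer(d,d);A+=P;v+=P@o
    p=np.linalg.solve(A,v); return p,[np.linalg.norm((np.eye(3)-np.outer(d,d))@(p-o)) for o,d in (a,b)]
def proj(n,P,C=None):
    c,R,t,K=C or cal(n); q=R@np.asarray(P)+t
    if n=="wrist":
        th=np.arctan2(np.hypot(q[0],q[1]),q[2]);r=np.hypot(q[0],q[1]); return np.array([c["cx"]+c["fx"]*th*q[0]/r,c["cy"]+c["fy"]*th*q[1]/r])
    return np.array([c["cx"]+c["fx"]*q[0]/q[2],c["cy"]+c["fy"]*q[1]/q[2]])
E
python3 - <<'E'
from h import *
t=cv2.imread("pics/top0.png"); s=cv2.imread("pics/scene0.png")
cr=lambda i,x,y,w,h,f:cv2.resize(i[y:y+h,x:x+w],None,fx=f,fy=f,interpolation=cv2.INTER_CUBIC)
cv2.imwrite("pics/c1.png",np.hstack([cr(t,90,205,95,70,4),cr(t,225,205,100,70,4)]))
cv2.imwrite("pics/c2.png",np.hstack([cr(s,225,145,80,70,5),cr(s,335,180,90,70,4)[:350] if 0 else cv2.resize(cr(s,335,175,95,70,5),(400,350))]))
cv2.imwrite("pics/c3.png",np.hstack([cr(t,330,180,100,90,4),cr(s,125,140,100,90,4)]))
# rough
for n,p,z in [("top",(237,222),.064),("top",(242,254),.064),("top",(276,261),.064),("top",(288,223),.062),("top",(313,285),.064),("top",(114,239),.096),("top",(157,237),.096),("top",(380,224),.07)]:
    print(p,on(n,p,z).round(3))
o,d=ray("wrist",(256,193));print(o)
E
```

```text
(237, 222) [0.525 0.047 0.064]
(242, 254) [0.445 0.04  0.064]
(276, 261) [ 0.422 -0.042  0.064]
(288, 223) [ 0.513 -0.08   0.062]
(313, 285) [ 0.358 -0.126  0.064]
(114, 239) [0.499 0.343 0.096]
(157, 237) [0.497 0.24  0.096]
(380, 224) [ 0.493 -0.306  0.07 ]
[ 0.2659568 -0.4879194  0.3842549]
```

View pics/c1.png

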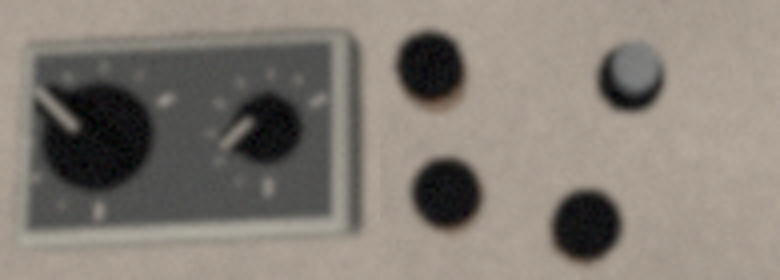

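View pics/c2.png

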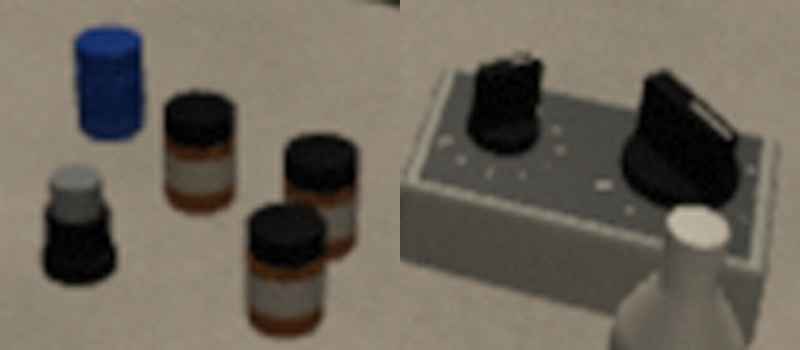

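View pics/c3.png

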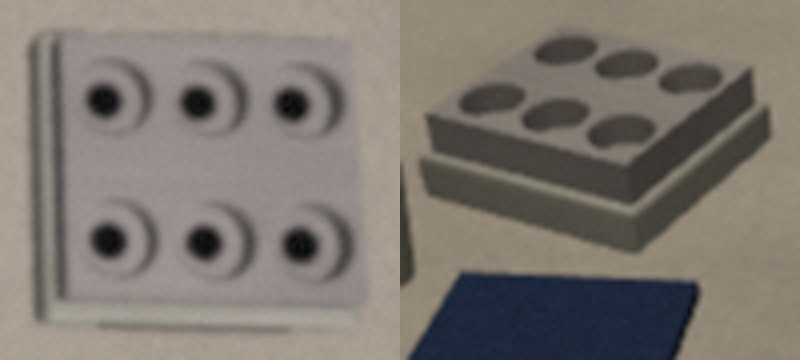

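Confirmed in the crops: the three jars have amber bodies, white bands and black caps. The eyepiece and the blue cylinder are not to be touched. The heater's white line points up-left at about 2.3 rad, and the timer's down-left at about 0.85 rad. Next I'll move the wrist camera over the control box.

>>> drive_tool:
  increments:
    - [[0,0,-8.1],[0,0,0],1]
    - [[0,0,-8.1],[0,0,0],1]
    - [[0,0,-8.1],[0,0,0],1]
    - [[0,0,0],[-4,-40,-2.6],1]
    - [[0,0,0],[-4,-40,-2.6],1]
    - [[0,0,0],[-4,-40,-2.6],1]
    - [[0,0,0],[-4,-40,-2.6],1]
    - [[0,0,0],[-4,-40,-2.6],1]
    - [[0,0,0],[-4,-40,-2.6],1]
    - [[0,0,0],[-4,-40,-2.6],1]
    - [[0,0,0],[-4,-40,-2.6],1]
    - [[0,0,0],[-4,-40,-2.6],1]
    - [[0,0,0],[-4,-40,-2.6],1]

```text
time_s: 1.78
ee_pos: [0.4495, -0.2024, 0.2503]
eef_rot: [3.142, 0.0, -0.786]
force: [0.3, -0.6, 0.2]
grip_width: 0.0935
```

>>> drive_tool:
  increments:
    - [[0,0,0],[-31,-27,0],1]
    - [[0,0,0],[-31,-27,0],1]
    - [[0,0,0],[-31,-27,0],1]
    - [[0,0,0],[-31,-27,0],1]
    - [[0,0,0],[-31,-27,0],1]
    - [[0,0,0],[-31,-27,0],1]
    - [[0,0,0],[-31,-27,0],1]
    - [[0,0,0],[-31,-27,0],1]
    - [[0,0,0],[-31,-27,0],1]
    - [[0,0,0],[-31,-27,0],1]
    - [[0,0,0],[-31,-27,0],1]
    - [[0,0,0],[0,0,0],1]
    - [[0,0,0],[0,0,0],1]

```text
time_s: 3.4
ee_pos: [0.4179, 0.2471, 0.25]
eef_rot: [3.141, 0.0, -0.786]
force: [0.2, 0.2, -1.1]
grip_width: 0.0943
```

```bash
cat > snap.py <<'E'
import sys,pickle
from h import *
n=sys.argv[1]; cams=sys.argv[2:] or ["wrist"]
o=ctrl.get_obs(); print("t",round(o["time_s"],2),"p",o["ee_pos"].round(4),"rpy",o["eef_rot"].round(4),"q",o["qpos"].round(2),"F",o["force"].round(1),"w",round(o["grip_width"],4))
for c in cams:
    C=cal(c); im=ctrl.camera(c)[:,:,::-1]; cv2.imwrite(f"pics/{c}_{n}.png",im); pickle.dump(C,open(f"pics/{c}_{n}.pkl","wb"))
E
python3 snap.py a wrist top
```

```text
t 3.4 p [0.4179 0.2471 0.25  ] rpy [ 3.141e+00  1.000e-04 -7.857e-01] q [ 0.46  0.14  1.66 -0.    1.35  1.24] F [ 0.2  0.2 -1.1] w 0.0943
```

View pics/wrist_a.png

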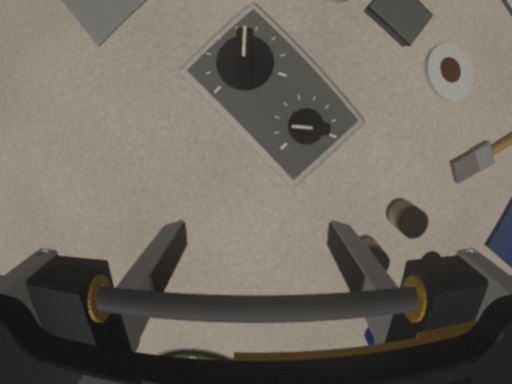

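The wrist view shows the box with its panel corners near (253,10), (358,121), (295,178) and (190,71). The heater disc is at (245,62) and the timer at (305,126). I'll take a second wrist viewpoint, closer to the heater, to triangulate.

>>> drive_tool:
  increments:
    - [[0,0,0],[-3,-20,0],1]
    - [[0,0,0],[-3,-20,0],1]
    - [[0,0,0],[-3,-20,0],1]
    - [[0,0,0],[0,0,0],1]
    - [[0,0,0],[0,0,0],1]

```text
time_s: 4.12
ee_pos: [0.4539, 0.2954, 0.2502]
eef_rot: [3.141, -0.0, -0.787]
force: [0.8, -0.7, 0.2]
grip_width: 0.0942
```

```bash
python3 snap.py b wrist; python3 - <<'E'
from h import *
a=cv2.imread("pics/wrist_a.png");b=cv2.imread("pics/wrist_b.png")
cv2.imwrite("pics/c4.png",np.hstack([cv2.resize(a[0:200,175:375],None,fx=2,fy=2,interpolation=cv2.INTER_CUBIC),cv2.resize(b[0:200,175:375],None,fx=2,fy=2,interpolation=cv2.INTER_CUBIC)]))
cv2.imwrite("pics/wrist_b2.png",b)
E
```

```text
t 4.12 p [0.4539 0.2954 0.2502] rpy [ 3.1413 -0.     -0.7866] q [ 0.51  0.26  1.51 -0.    1.37  1.3 ] F [ 0.8 -0.7  0.2] w 0.0942
```

View pics/wrist_b.png

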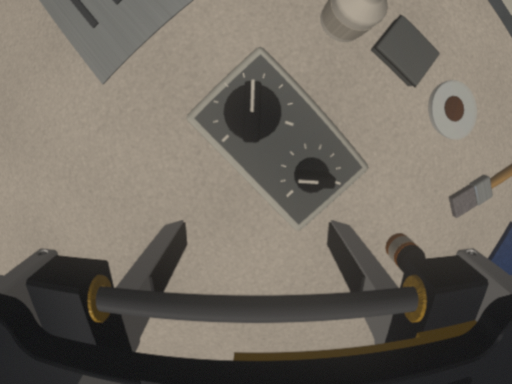

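View pics/c4.png

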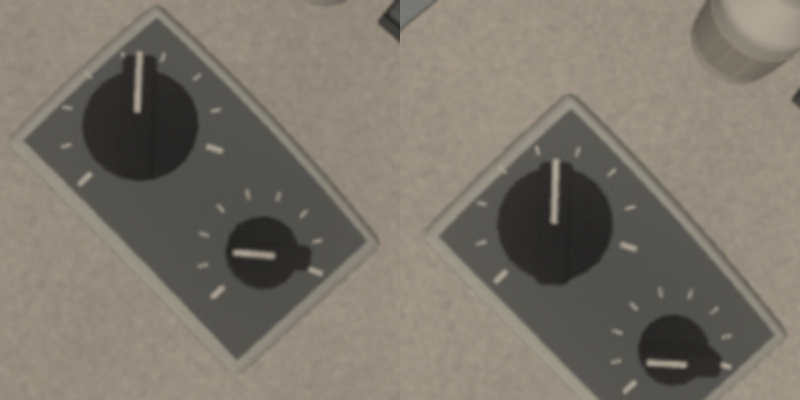

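```bash
python3 - <<'E'
from h import *
import pickle
CA=pickle.load(open("pics/wrist_a.pkl","rb"));CB=pickle.load(open("pics/wrist_b.pkl","rb"))
f=lambda p:(175+p[0]/2,p[1]/2)
pts={"h_out":((139,52),(155,160)),"h_in":((137,112),(154,223)),"t_out":((233,254),(247,364)),"t_in":((275,256),(286,366)),
"top":((156,7),(170,95)),"right":((378,240),(384,335)),"left":((12,140),(28,235)),"hdisc":((140,125),(154.5,225)),"tdisc":((262,253),(274,349))}
R={}
for k,(a,b) in pts.items():
    p,r=tri(ray("wrist",f(a),CA),ray("wrist",f(b),CB)); z={"h":.096,"t":.096}.get(k[0] if k[1]=='_' else '',.05 if 'disc' not in k else .062)
    A=on("wrist",f(a),z,CA);B=on("wrist",f(b),z,CB);R[k]=(A+B)/2
    print(k,p.round(4),np.round(r,4),"plane",z,A.round(4)[:2],B.round(4)[:2])
def ang(a,b): d=R[a]-R[b]; return np.degrees(np.arctan2(d[1],d[0])),np.linalg.norm(d)
print("hline",ang("h_out","h_in"),"tline",ang("t_out","t_in"),"box y",ang("left","right"),"should",0,"top-left",ang("top","left"),ang("top","right"))
E
```

```text
h_out [0.531  0.3774 0.0966] [0.0001 0.0001] plane 0.096 [0.5312 0.3774] [0.531  0.3775]
h_in [0.5068 0.3543 0.0956] [0.0001 0.0001] plane 0.096 [0.5067 0.3543] [0.5069 0.3542]
t_out [0.4889 0.2651 0.0968] [0.0001 0.0001] plane 0.096 [0.4888 0.2651] [0.4889 0.2648]
t_in [0.5039 0.2494 0.099 ] [0.0002 0.0002] plane 0.096 [0.5044 0.2487] [0.5037 0.2486]
top [0.5706 0.4052 0.0423] [0. 0.] plane 0.05 [0.5686 0.403 ] [0.5693 0.404 ]
right [0.563  0.2053 0.057 ] [0.0005 0.0005] plane 0.05 [0.5652 0.2031] [0.5637 0.2028]
left [0.4479 0.4057 0.0499] [0.0004 0.0004] plane 0.05 [0.4476 0.4059] [0.4483 0.4054]
hdisc [0.5062 0.3537 0.0594] [0.0001 0.0001] plane 0.062 [0.506  0.3532] [0.5061 0.3537]
tdisc [0.5047 0.248  0.0513] [0.0003 0.0003] plane 0.062 [0.5034 0.2498] [0.505  0.2508]
hline (np.float64(43.69341225481008), np.float64(0.03362814458378411)) tline (np.float64(132.89778424472178), np.float64(0.022258036805503527)) box y (np.float64(119.88139260434397), np.float64(0.23380260333658542)) should 0 top-left (np.float64(-1.033458640376012), np.float64(0.1210318445364171)) (np.float64(88.70587685029174), np.float64(0.2005887560795238))
```

Heights check out: bar tops measure 0.096 against 0.096, and the box top is near 0.05. The knob spacing of about 0.105 matches too. The heater axis is (0.5065,0.354), bar at 43.7°, box yaw about -1.2°, so heat ≈ 2.36 rad. Now moving to grasp it.

>>> drive_tool:
  increments:
    - [[0,0,1.2],[0,0,0],0.6]
    - [[0,0,0],[-1.5,-19.6,0],0.6]
    - [[0,0,0],[-1.5,-19.6,0],0.6]
    - [[0,0,0],[-1.5,-19.6,0],0.6]
    - [[0,0,0],[-1.5,-19.6,0],0.6]
    - [[0,0,0],[0,0,20],0.6]
    - [[0,0,0],[0,0,20],0.6]
    - [[0,0,0],[0,0,20],0.6]
    - [[0,0,0],[0,0,20],0.6]
    - [[0,0,0],[0,0,20],0.6]
    - [[0,0,0],[0,0,20],0.6]
    - [[0,0,0],[0,0,0],0.6]

```text
time_s: 5.68
ee_pos: [0.5059, 0.3544, 0.1291]
eef_rot: [3.139, 0.001, -0.808]
force: [0.3, -0.3, -0.4]
grip_width: 0.0561
```

```bash
python3 snap.py c wrist top
```

```text
t 5.67 p [0.5059 0.3544 0.1291] rpy [ 3.1391e+00  5.0000e-04 -8.0760e-01] q [ 0.55  0.54  1.41 -0.    1.19  1.36] F [ 0.3 -0.3 -0.4] w 0.0561
```

View pics/wrist_c.png

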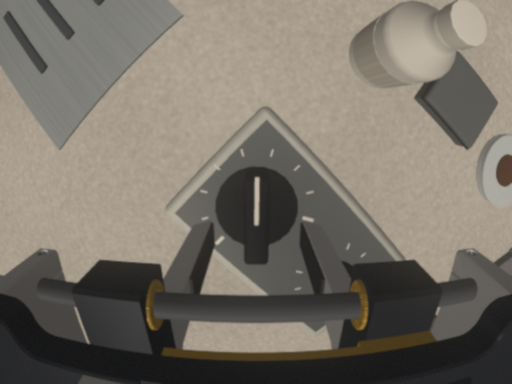

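The bar at (257,215) is centred between the fingers and aligned with them. I'll lower, close, and check the grip.

>>> drive_tool:
  increments:
    - [[0,0,0],[0.5,0,15],0.6]
    - [[0,0,0],[0,0,14],0.6]
    - [[0,0,0],[0,0,14],0.6]
    - [[0,0,0],[0,0,0],0.6]
    - [[0,0,0],[0,0,0],0]
    - [[0,0,0],[0,0,0],0]
    - [[0,0,0],[0,0,0],0]
    - [[0,0,0],[0,0,0],0]
    - [[0,0,0],[0,0,0],0]
    - [[0,0,0],[0,0,0],0]
  squeeze: 25

```text
time_s: 7.02
ee_pos: [0.5063, 0.3551, 0.0875]
eef_rot: [3.142, 0.001, -0.807]
force: [-4.4, 3.5, 2.3]
grip_width: 0.0179
```

The opening is 17.9 mm, which is the bar. Turning anticlockwise.

>>> drive_tool:
  increments:
    - [[0,0,-8],[0,0,0],0]
    - [[0,0,-8],[0,0,0],0]
    - [[0,0,-8],[0,0,0],0]
    - [[0,0,-8],[0,0,0],0]
    - [[0,0,-8],[0,0,0],0]
    - [[0,0,-8],[0,0,0],0]
    - [[0,0,-8],[0,0,0],0]
    - [[0,0,-8],[0,0,0],0]
    - [[0,0,-8],[0,0,0],0]
    - [[0,0,-8],[0,0,0],0]
    - [[0,0,-8],[0,0,0],0]
    - [[0,0,-8],[0,0,0],0]
    - [[0,0,-8],[0,0,0],0]
    - [[0,0,-8],[0,0,0],0]
    - [[0,0,-8],[0,0,0],0]
    - [[0,0,0],[0,0,0],0]

```text
time_s: 9.02
ee_pos: [0.5066, 0.3553, 0.0875]
eef_rot: [-3.141, -0.001, 1.288]
force: [-3.3, 4.8, 0.8]
grip_width: 0.0179
```

>>> drive_tool:
  increments:
    - [[0,0,-4],[0,0,0],0]
    - [[0,0,-4],[0,0,0],0]
    - [[0,0,-4],[0,0,0],0]
    - [[0,0,-3],[0,0,0],0]
    - [[0,0,-3],[0,0,0],0]
    - [[0,0,-3],[0,0,0],0]
    - [[0,0,0],[0,0,0],0]
    - [[0,0,0],[0,0,0],0]

```text
time_s: 10.02
ee_pos: [0.5071, 0.3552, 0.0875]
eef_rot: [3.141, -0.002, 1.651]
force: [0.6, 5.0, -0.5]
grip_width: 0.0191
```

```bash
python3 snap.py d wrist top; python3 -c "
from station import ctrl;o=ctrl.get_obs();print(o['moment'])"
```

```text
t 10.03 p [0.5071 0.3552 0.0875] rpy [ 3.1406e+00 -1.7000e-03  1.6507e+00] q [ 0.55  0.59  1.44  0.    1.11 -1.1 ] F [ 0.6  5.  -0.5] w 0.0191
[ 1.16154373 -0.22951657 -0.73765073]
```

View pics/wrist_d.png

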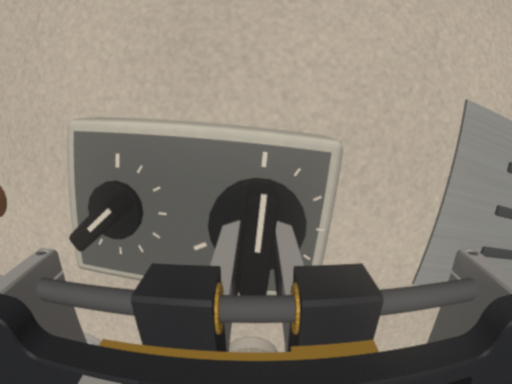

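The white line points at the long tick (264,159). The moment is -0.74 N m and the pads have skewed, so the knob is hard on its stop. Release and rise.

>>> drive_tool:
  increments:
    - [[0,0,0],[0,0,0],0.6]
    - [[0,0,0],[0,0,0],0.6]
    - [[0,0,0],[0,0,0],0.6]
    - [[0,0,0],[0,0,0],0.6]
    - [[0,0,0],[0,0,0],0.6]
    - [[0,0,0],[0,0,-20],0.6]
    - [[0,0,0],[0,0,-20],0.6]
    - [[0,0,0],[0,0,-25],0.6]
    - [[0,0,0],[0,0,-25],0.6]
    - [[0,0,0],[0,0,-25],0.6]
    - [[0,0,0],[0,0,-25],0.6]
    - [[0,0,0],[0,0,-25],0.6]
    - [[0,0,0],[0,0,0],0.6]
    - [[0,0,0],[0,0,0],0.6]

```text
time_s: 11.88
ee_pos: [0.5066, 0.3544, 0.2517]
eef_rot: [-3.141, 0.0, 1.654]
force: [0.8, 0.3, -0.7]
grip_width: 0.0562
```

```bash
python3 snap.py e wrist top; python3 - <<'E'
from h import *
a=cv2.imread("pics/wrist_e.png");b=cv2.imread("pics/top_e.png")
cv2.imwrite("pics/c5.png",np.hstack([cv2.resize(a,(512,384)),cv2.resize(b[205:275,90:185],(285,210)) if 0 else cv2.copyMakeBorder(cv2.resize(b[205:275,90:185],(285,210)),0,174,0,0,cv2.BORDER_CONSTANT)]))
E
```

```text
t 11.88 p [0.5066 0.3544 0.2517] rpy [-3.1410e+00  3.0000e-04  1.6541e+00] q [ 0.55  0.44  1.27  0.    1.43 -1.1 ] F [ 0.8  0.3 -0.7] w 0.0562
```

View pics/c5.png

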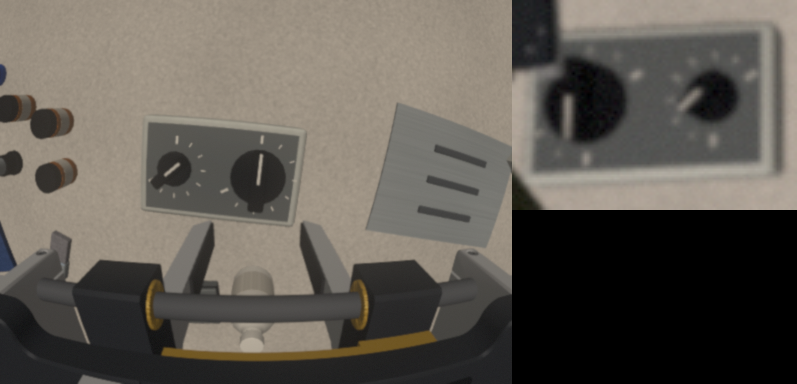

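The heater line points at the long off tick in both views. Next I'll view the jars at yaw 0.

>>> drive_tool:
  increments:
    - [[0,0,7.9],[0,0,0],0.7]
    - [[0,0,7.9],[0,0,0],0.7]
    - [[0,0,7.9],[0,0,0],0.7]
    - [[0,0,7.9],[0,0,0],0.7]
    - [[0,0,7.9],[0,0,0],0.7]
    - [[0,0,7.9],[0,0,0],0.7]
    - [[0,0,7.9],[0,0,0],0.7]
    - [[0,0,7.9],[0,0,0],0.7]
    - [[0,0,7.9],[0,0,0],0.7]
    - [[0,0,7.9],[0,0,0],0.7]
    - [[0,0,7.9],[0,0,0],0.7]
    - [[0,0,7.9],[0,0,0],0.7]

```text
time_s: 13.48
ee_pos: [0.5067, 0.3544, 0.2513]
eef_rot: [3.141, 0.001, -0.005]
force: [0.3, 0.3, -0.0]
grip_width: 0.066
```

>>> drive_tool:
  increments:
    - [[0,0,0],[-4.7,32,0],0.7]
    - [[0,0,0],[-4.7,32,0],0.7]
    - [[0,0,0],[-4.7,32,0],0.7]
    - [[0,0,0],[-4.7,32,0],0.7]
    - [[0,0,0],[-4.7,32,0],0.7]
    - [[0,0,0],[-4.7,32,0],0.7]
    - [[0,0,0],[-4.7,32,0],0.7]
    - [[0,0,0],[-4.7,32,0],0.7]
    - [[0,0,0],[-4.7,32,0],0.7]
    - [[0,0,0],[-4.7,32,0],0.7]
    - [[0,0,0],[-4.7,32,0],0.7]
    - [[0,0,0],[-4.7,32,0],0.7]
    - [[0,0,0],[0,0,0],0.7]
    - [[0,0,0],[0,0,0],0.7]

```text
time_s: 15.22
ee_pos: [0.4502, -0.029, 0.2519]
eef_rot: [-3.141, 0.001, -0.001]
force: [-0.9, -0.1, -0.8]
grip_width: 0.0654
```

```bash
python3 snap.py f wrist top scene; python3 - <<'E'
from h import *
import pickle
C=pickle.load(open("pics/wrist_e.pkl","rb"))
a=on("wrist",(261,155),.096,C);b=on("wrist",(258.5,184),.096,C);print(a,b,np.degrees(np.arctan2(*(a-b)[[1,0]])))
E
```

```text
t 15.22 p [ 0.4502 -0.029   0.2519] rpy [-3.1414e+00  6.0000e-04 -7.0000e-04] q [-0.15  0.05  1.74  0.    1.34 -0.15] F [-0.9 -0.1 -0.8] w 0.0654
[0.47400824 0.35571168 0.096     ] [0.50608111 0.35574655 0.096     ] -179.93769653300927
```

View pics/wrist_f.png

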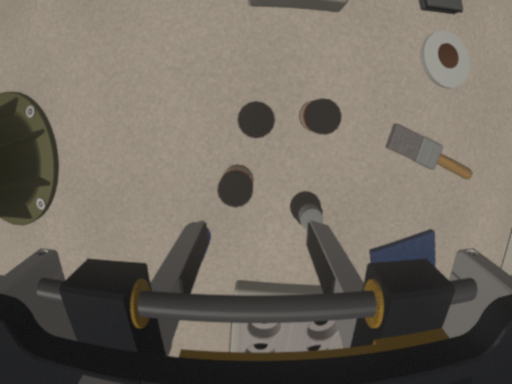

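View pics/top_f.png

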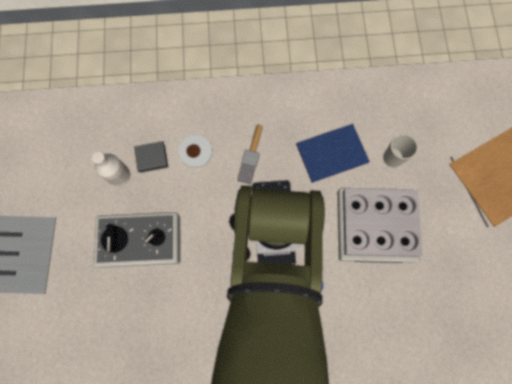

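Caps at (236,188) (jar C), (256,119) (B) and (321,116) (A). The eyepiece is at (307,210). I'll take a second view and then go over the stirrer.

>>> drive_tool:
  increments:
    - [[0,0,0],[0,-20,0],0.7]
    - [[0,0,0],[0,-20,0],0.7]
    - [[0,0,0],[0,-20,0],0.7]
    - [[0,0,0],[0,0,0],0.7]
    - [[0,0,0],[0,0,0],0.7]

```text
time_s: 16.0
ee_pos: [0.4503, 0.0305, 0.2522]
eef_rot: [3.142, 0.0, 0.0]
force: [0.2, 0.2, -0.8]
grip_width: 0.0656
```

```bash
python3 snap.py g wrist
```

```text
t 16.0 p [0.4503 0.0305 0.2522] rpy [3.1415e+00 1.0000e-04 1.0000e-04] q [-0.01  0.05  1.74 -0.    1.34 -0.01] F [ 0.2  0.2 -0.8] w 0.0656
```

>>> drive_tool:
  increments:
    - [[0,0,0],[4,32,0],0.7]
    - [[0,0,0],[4,32,0],0.7]
    - [[0,0,0],[4,32,0],0.7]
    - [[0,0,0],[4,32,0],0.7]
    - [[0,0,0],[4,32,0],0.7]
    - [[0,0,0],[4,32,0],0.7]
    - [[0,0,0],[4,32,0],0.7]
    - [[0,0,0],[4,32,0],0.7]
    - [[0,0,0],[4,32,0],0.7]
    - [[0,0,0],[4,32,0],0.7]
    - [[0,0,0],[4,32,0],0.7]
    - [[0,0,0],[4,32,0],0.7]
    - [[0,0,0],[0,0,0],0.7]
    - [[0,0,0],[0,0,0],0.7]

```text
time_s: 17.8
ee_pos: [0.4978, -0.3533, 0.2521]
eef_rot: [-3.141, 0.0, -0.001]
force: [-0.2, -1.1, 0.9]
grip_width: 0.0658
```

```bash
python3 snap.py h wrist
```

```text
t 17.8 p [ 0.4978 -0.3533  0.2521] rpy [-3.1412e+00  3.0000e-04 -9.0000e-04] q [-0.68  0.42  1.3   0.    1.43 -0.68] F [-0.2 -1.1  0.9] w 0.0658
```

>>> drive_tool:
  increments:
    - [[0,0,0],[0,-20,0],0.7]
    - [[0,0,0],[0,-20,0],0.7]
    - [[0,0,0],[0,-20,0],0.7]
    - [[0,0,0],[0,0,0],0.7]
    - [[0,0,0],[0,0,0],0.7]

```text
time_s: 18.48
ee_pos: [0.4982, -0.2935, 0.2524]
eef_rot: [3.141, -0.0, -0.0]
force: [0.6, 0.3, -1.4]
grip_width: 0.0656
```

```bash
python3 snap.py i wrist; python3 - <<'E'
from h import *
f=[cv2.imread(f"pics/wrist_{k}.png") for k in "fghi"]
cv2.imwrite("pics/c6.png",np.hstack([f[0][60:260,180:380],f[1][60:260,180:380]]).repeat(2,0).repeat(2,1))
cv2.imwrite("pics/c7.png",np.vstack([np.hstack([cv2.resize(f[2],(400,300)),cv2.resize(f[3],(400,300))])]))
E
```

```text
t 18.48 p [ 0.4982 -0.2935  0.2524] rpy [ 3.1413e+00 -2.0000e-04 -2.0000e-04] q [-0.6   0.34  1.4  -0.    1.4  -0.6 ] F [ 0.6  0.3 -1.4] w 0.0656
```

View pics/c6.png

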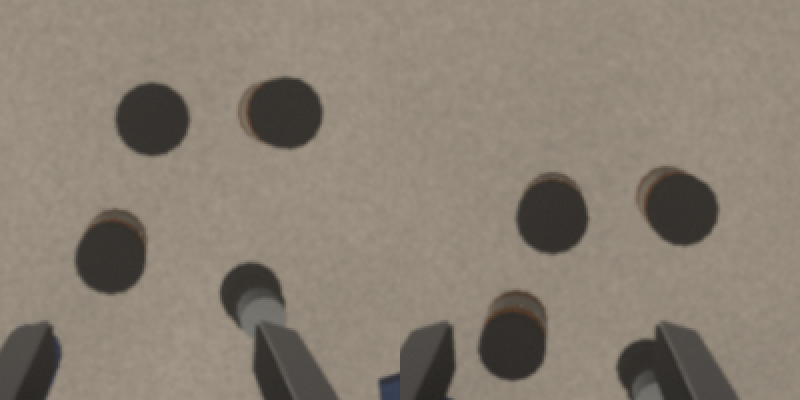

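View pics/c7.png

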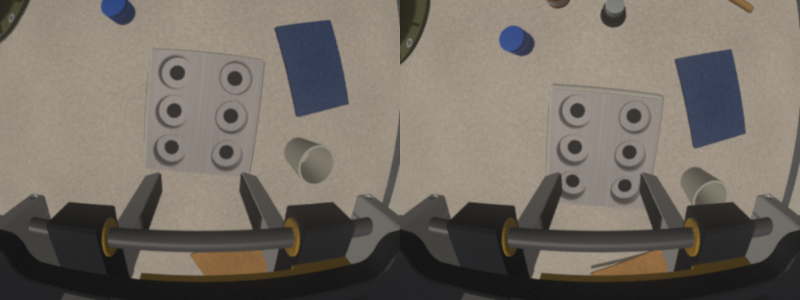

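The caps and all six wells are clear. I'll measure cap centres by mask and circle, and enlarge the wells.

```bash
python3 - <<'E'
from h import *
import pickle
# jar cap tops: dark mask contour; top-face fit: cast contour to z=.064, fit circle on the far-from-... use near-camera-opposite arc
res={}
for k in "fg":
    im=cv2.imread(f"pics/wrist_{k}.png"); C=pickle.load(open(f"pics/wrist_{k}.pkl","rb"))
    m=((im.max(2)<75)).astype(np.uint8); m[260:]=0
    cs,_=cv2.findContours(m,cv2.RETR_EXTERNAL,cv2.CHAIN_APPROX_NONE)
    for c in cs:
        if 600<cv2.contourArea(c)<2500:
            P=np.array([on("wrist",p[0],.064,C)[:2] for p in c])
            (x,y),r=cv2.minEnclosingCircle(P.astype(np.float32))
            A=np.c_[2*P,np.ones(len(P))]; s=np.linalg.lstsq(A,(P**2).sum(1),rcond=None)[0]
            (u,v),ru=cv2.minEnclosingCircle(c)
            print(k,"px",round(u,1),round(v,1),round(ru,1),"MEC",round(x,4),round(y,4),round(r,4),"LS",s[:2].round(4),round(np.sqrt(s[2]+s[0]**2+s[1]**2),4))
im=cv2.imread("pics/wrist_h.png")
cv2.imwrite("pics/c8.png",cv2.resize(im[55:230,175:350],None,fx=4,fy=4,interpolation=cv2.INTER_CUBIC)[:600])
im=cv2.imread("pics/wrist_i.png")
cv2.imwrite("pics/c9.png",cv2.resize(im[100:250,175:350],None,fx=4,fy=4,interpolation=cv2.INTER_CUBIC))
E
```

```text
f px 235.8 188.3 18.1 MEC 0.4253 -0.0424 0.0226 LS [ 0.4243 -0.042 ] 0.021
f px 255.8 119.3 17.6 MEC 0.4498 0.0409 0.0207 LS [0.4496 0.0408] 0.02
f px 322.0 116.0 18.0 MEC 0.5278 0.0458 0.022 LS [0.5279 0.046 ] 0.0207
g px 309.9 245.2 21.2 MEC 0.5219 -0.0594 0.0305 LS [ 0.5182 -0.0589] 0.0219
g px 235.9 232.0 17.1 MEC 0.4247 -0.0406 0.0238 LS [ 0.4242 -0.0405] 0.0218
g px 255.6 167.7 17.9 MEC 0.4494 0.0425 0.0218 LS [0.4496 0.0424] 0.0207
g px 320.8 163.6 17.9 MEC 0.5284 0.048 0.0225 LS [0.5278 0.0474] 0.021
```

View pics/c8.png

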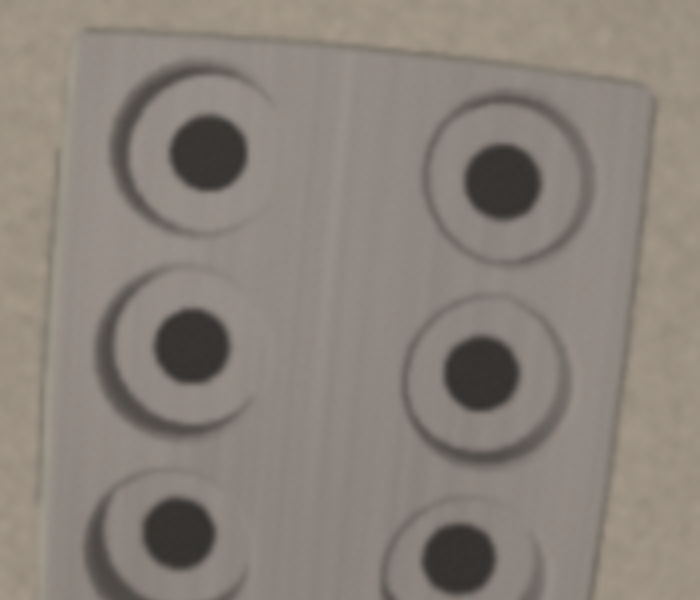

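View pics/c9.png

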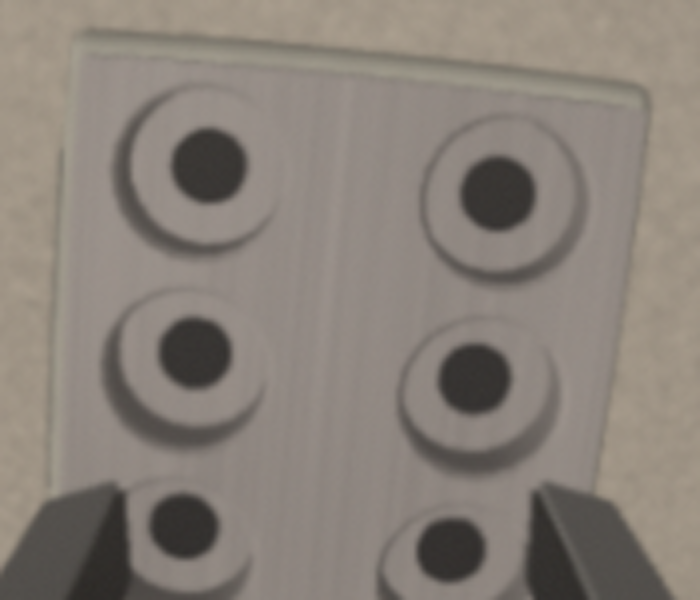

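```bash
python3 - <<'E'
from h import *
import pickle
S={}
for k in "hi":
    im=cv2.imread(f"pics/wrist_{k}.png"); C=pickle.load(open(f"pics/wrist_{k}.pkl","rb"))
    m=(im.max(2)<80).astype(np.uint8)
    n,l,st,ce=cv2.connectedComponentsWithStats(m)
    L=[(ce[i],st[i,4]) for i in range(1,n) if 120<st[i,4]<420 and 175<ce[i][0]<340 and 60<ce[i][1]<245]
    S[k]=[(c,on("wrist",c,.046,C)) for c,a in L]; 
    for (c,a),s in zip(L,S[k]): print(k,c.round(1),a,s[1].round(4)); 
Ch=pickle.load(open("pics/wrist_h.pkl","rb"));Ci=pickle.load(open("pics/wrist_i.pkl","rb"))
pts=[]
for c,p in S["h"]:
    j=min(S["i"],key=lambda s:np.linalg.norm(s[1]-p))
    if np.linalg.norm(j[1]-p)<.01:
        q,r=tri(ray("wrist",c,Ch),ray("wrist",j[0],Ci)); print("tri",q.round(4),np.round(r,4)); 
    pts.append(p if np.linalg.norm(j[1]-p)>.01 else (p+j[1])/2)
pts=np.array(pts)[:,:2]
# order rows: low x = row0; y ascending
pts=pts[np.argsort(pts[:,0])]; a=pts[:3][np.argsort(pts[:3,1])];b=pts[3:][np.argsort(pts[3:,1])]
W=np.r_[a,b]; M=np.array([[x,y] for x in(-.045,.045) for y in(-.06,0,.06)])
mc=W.mean(0); H=M.T@(W-mc); U,s,Vt=np.linalg.svd(H); R=Vt.T@np.diag([1,np.linalg.det(Vt.T@U.T)])@U.T
F=M@R.T+mc
print("yaw",np.degrees(np.arctan2(R[1,0],R[0,0])),"c",mc.round(4)); 
for i in range(6): print("well",i,F[i].round(4),"res",(W[i]-F[i]).round(4))
# jar cap heights
CF=pickle.load(open("pics/wrist_f.pkl","rb"));CG=pickle.load(open("pics/wrist_g.pkl","rb"))
for n,a,b in [("C",(235.3,188.6),(235.8,232.6)),("B",(255.8,119.3),(255.9,168)),("A",(322.3,116),(321,164.3))]:
    print(n,tri(ray("wrist",a,CF),ray("wrist",b,CG))[0].round(4))
E
```

```text
h [226.7  92.8] 252 [ 0.4619 -0.2507  0.046 ]
h [300.3 100.1] 251 [ 0.5516 -0.2593  0.046 ]
h [222.5 141.1] 242 [ 0.4561 -0.3105  0.046 ]
h [295. 148.] 243 [ 0.5458 -0.3192  0.046 ]
h [219.2 188. ] 230 [ 0.4503 -0.3703  0.046 ]
h [289.1 194.3] 230 [ 0.5399 -0.3788  0.046 ]
i [226.9 141.1] 240 [ 0.4619 -0.2509  0.046 ]
i [299. 148.] 241 [ 0.5515 -0.2594  0.046 ]
i [223.3 187.8] 224 [ 0.456  -0.3106  0.046 ]
i [293.1 194.3] 230 [ 0.5457 -0.3192  0.046 ]
i [220.5 231.1] 199 [ 0.4503 -0.3703  0.046 ]
i [287.4 237.1] 198 [ 0.5401 -0.379   0.046 ]
tri [ 0.462  -0.2508  0.0468] [0. 0.]
tri [ 0.5515 -0.2593  0.0462] [0.0001 0.0001]
tri [ 0.4561 -0.3105  0.0464] [0. 0.]
tri [ 0.5457 -0.3191  0.0463] [0.0001 0.0001]
tri [ 0.4503 -0.3704  0.0458] [0. 0.]
tri [ 0.5399 -0.3785  0.0472] [0.0001 0.0001]
yaw -5.501710928484016 c [ 0.5009 -0.3149]
well 0 [ 0.4504 -0.3703] res [-0.0001 -0.0001]
well 1 [ 0.4561 -0.3105] res [-0.0001 -0.    ]
well 2 [ 0.4619 -0.2508] res [0. 0.]
well 3 [ 0.54   -0.3789] res [ 0. -0.]
well 4 [ 0.5457 -0.3192] res [ 0. -0.]
well 5 [ 0.5515 -0.2594] res [0.0001 0.0001]
C [ 0.4237 -0.0449  0.054 ]
B [0.4497 0.0405 0.0542]
A [0.5299 0.046  0.0558]
```

All twelve well-spot readings agree to 0.1 mm. The floor triangulates at 0.046 and the stirrer yaw is -5.5°, centre (0.501,-0.315). The jar caps read upright and within the 44 mm size. Jar C at (0.4245,-0.042) goes first, with the tool at the stirrer's yaw. I'll hover and look.

>>> drive_tool:
  increments:
    - [[0,0,5.5],[0,0,0],0.75]
    - [[0,0,0],[-12.2,-30.4,0],0.75]
    - [[0,0,0],[-12.2,-30.4,0],0.75]
    - [[0,0,0],[-12.2,-30.4,0],0.75]
    - [[0,0,0],[-12.2,-30.4,0],0.75]
    - [[0,0,0],[-12.2,-30.4,0],0.75]
    - [[0,0,0],[-12.2,-30.4,0],0.75]
    - [[0,0,0],[-12.2,-30.4,0],0.75]
    - [[0,0,0],[-12.2,-30.4,0],0.75]
    - [[0,0,0],[0,0,23],0.75]
    - [[0,0,0],[0,0,23],0.75]
    - [[0,0,0],[0,0,23],0.75]
    - [[0,0,0],[0,0,23],0.75]
    - [[0,0,0],[0,0,0],0.75]
    - [[0,0,0],[0,0,0],0.75]

```text
time_s: 20.4
ee_pos: [0.4249, -0.0423, 0.1611]
eef_rot: [3.142, -0.001, -0.097]
force: [0.4, 0.1, 0.4]
grip_width: 0.0706
```

```bash
python3 snap.py j wrist
```

```text
t 20.4 p [ 0.4249 -0.0423  0.1611] rpy [ 3.1415e+00 -9.0000e-04 -9.6900e-02] q [-0.18  0.09  1.93  0.    1.12 -0.09] F [0.4 0.1 0.4] w 0.0706
```

View pics/wrist_j.png

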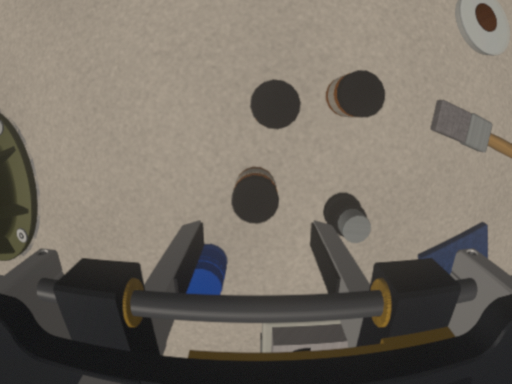

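Jar C's cap is at (256,199), centred between the fingers. B is at (275,104), A at (360,94), and the blue and eyepiece items are clear of the finger columns. A check of the cap centre before descending:

```bash
cat > cap.py <<'E'
import sys,pickle
from h import *
k=sys.argv[1]
im=cv2.imread(f"pics/wrist_{k}.png"); C=pickle.load(open(f"pics/wrist_{k}.pkl","rb")); cam=ray("wrist",(257,193),C)[0]
m=(im.max(2)<75).astype(np.uint8); m[250:]=0
cs,_=cv2.findContours(m,cv2.RETR_EXTERNAL,cv2.CHAIN_APPROX_NONE)
for c in cs:
    if 700<cv2.contourArea(c)<4000:
        P=np.array([on("wrist",p[0],.064,C)[:2] for p in c]); g=P.mean(0)
        d=g-cam[:2]; s=(P-g)@d/np.linalg.norm(d)   # keep arc away from the camera nadir: pure top rim
        Q=P[s>-0.003] if np.linalg.norm(d)>.03 else P
        A=np.c_[2*Q,np.ones(len(Q))]; x=np.linalg.lstsq(A,(Q**2).sum(1),rcond=None)[0]
        print(cv2.minEnclosingCircle(c)[0],"centre",x[:2].round(4),"r",round(float(np.sqrt(x[2]+x[0]**2+x[1]**2)),4))
E
for k in f g j; do echo $k; python3 cap.py $k; done
```

```text
f
(235.7772216796875, 188.30198669433594) centre [ 0.4238 -0.0437] r 0.0199
(255.83599853515625, 119.26000213623047) centre [0.4496 0.0408] r 0.02
(322.0, 116.0) centre [0.5294 0.0461] r 0.0198
(18.548667907714844, 158.08860778808594) centre [ 0.0835 -0.0091] r 0.0754
g
(235.875, 232.0) centre [ 0.4237 -0.0436] r 0.02
(255.59756469726562, 167.6707305908203) centre [0.4495 0.0412] r 0.02
(320.7686462402344, 163.6343231201172) centre [0.5292 0.0463] r 0.0199
j
(344.072998046875, 213.41184997558594) centre [ 0.5101 -0.0708] r 0.0145
(254.92140197753906, 198.32159423828125) centre [ 0.4236 -0.0436] r 0.0203
(7.0, 197.5631103515625) centre [ 0.1024 -0.0371] r 0.0326
(275.0, 104.0) centre [0.4494 0.0407] r 0.0203
(360.3834533691406, 93.61824035644531) centre [0.529  0.0461] r 0.0202
```

Three views agree: C is at (0.4237,-0.0436), B at (0.4495,0.041), A at (0.529,0.0461). Grasping C.

>>> drive_tool:
  increments:
    - [[0,0,0],[-1,1.4,19],0.75]
    - [[0,0,0],[0,0,19],0.75]
    - [[0,0,0],[0,0,19],0.75]
    - [[0,0,0],[0,0,19],0.75]
    - [[0,0,0],[0,0,19],0.75]
    - [[0,0,0],[0,0,18],0.75]
    - [[0,0,0],[0,0,0],0.75]
    - [[0,0,0],[0,0,0],0]
    - [[0,0,0],[0,0,0],0]
    - [[0,0,0],[0,0,0],0]
    - [[0,0,0],[0,0,0],0]
    - [[0,0,0],[0,0,0],0]
  squeeze: 20

```text
time_s: 21.95
ee_pos: [0.4236, -0.0433, 0.0477]
eef_rot: [3.142, -0.001, -0.096]
force: [-1.8, -0.2, 6.9]
grip_width: 0.0436
```

>>> drive_tool:
  increments:
    - [[0,0,0],[0,0,-15],0]
    - [[0,0,0],[0,0,-25],0]
    - [[0,0,0],[0,0,-30],0]
    - [[0,0,0],[0,0,-30],0]
    - [[0,0,0],[0,0,-30],0]
    - [[0,0,0],[0,0,-20],0]
    - [[0,0,0],[6.4,22.5,0],0]
    - [[0,0,0],[6.4,22.5,0],0]
    - [[0,0,0],[6.4,22.5,0],0]
    - [[0,0,0],[6.4,22.5,0],0]
    - [[0,0,0],[6.4,22.5,0],0]
    - [[0,0,0],[6.4,22.5,0],0]
    - [[0,0,0],[6.4,22.5,0],0]
    - [[0,0,0],[6.4,22.5,0],0]
    - [[0,0,0],[6.4,22.5,0],0]
    - [[0,0,0],[0,0,0],0]
    - [[0,0,0],[0,0,0],0]

```text
time_s: 24.08
ee_pos: [0.461, -0.25, 0.1973]
eef_rot: [-3.141, 0.0, -0.096]
force: [0.6, -0.2, -1.1]
grip_width: 0.0436
```

```bash
python3 snap.py k wrist scene
```

```text
t 24.07 p [ 0.461  -0.25    0.1973] rpy [-3.1413e+00  3.0000e-04 -9.6500e-02] q [-0.57  0.27  1.63  0.    1.25 -0.47] F [ 0.6 -0.2 -1.1] w 0.0436
```

View pics/wrist_k.png

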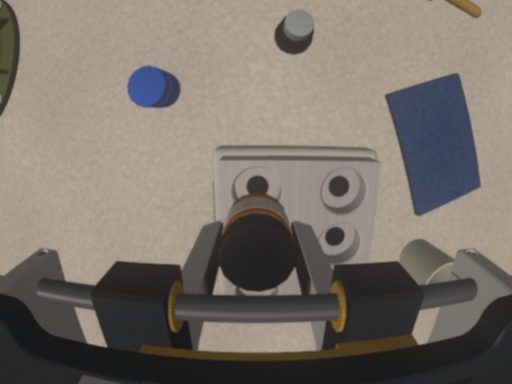

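View pics/scene_k.png

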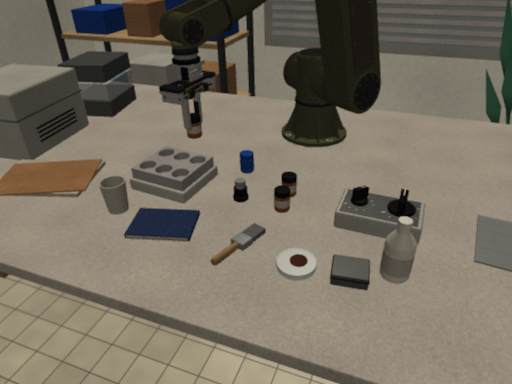

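The jar is held upright. Descending to the well: fast first, then slow through the mouth.

>>> drive_tool:
  increments:
    - [[0,0,0],[1,0.7,20],0]
    - [[0,0,0],[0,0,20],0]
    - [[0,0,0],[0,0,20],0]
    - [[0,0,0],[0,0,12],0]
    - [[0,0,0],[0,0,0],0]
    - [[0,0,0],[0,0,6],0]
    - [[0,0,0],[0,0,4],0]

```text
time_s: 25.05
ee_pos: [0.4622, -0.2512, 0.1154]
eef_rot: [3.141, -0.001, -0.096]
force: [-0.1, -0.2, -1.6]
grip_width: 0.0438
```

>>> drive_tool:
  increments:
    - [[0,0,0],[0,0,4],0]
    - [[0,0,0],[0,0,4],0]
    - [[0,0,0],[0,0,4],0]
    - [[0,0,0],[0,0,4],0]
    - [[0,0,0],[0,0,4],0]
    - [[0,0,0],[0,0,0],0]

```text
time_s: 25.8
ee_pos: [0.4619, -0.2511, 0.0949]
eef_rot: [-3.141, 0.0, -0.096]
force: [-0.8, 1.0, -1.6]
grip_width: 0.0434
```

The jar slid in without contact force. Release, rise, and hover over jar B.

>>> drive_tool:
  increments:
    - [[0,0,0],[0,0,1],0]
    - [[0,0,0],[0,0,0],0.7]
    - [[0,0,0],[0,0,0],0.7]
    - [[0,0,0],[0,0,0],0.7]
    - [[0,0,0],[0,0,0],0.7]
    - [[0,0,0],[0,0,-15],0.7]
    - [[0,0,0],[0,0,-25],0.7]
    - [[0,0,0],[0,0,-25],0.7]
    - [[0,0,0],[0,0,-20],0.75]
    - [[0,0,0],[0,0,0],0.75]

```text
time_s: 27.05
ee_pos: [0.4626, -0.2515, 0.1812]
eef_rot: [3.14, -0.003, -0.096]
force: [-0.0, 0.2, 0.4]
grip_width: 0.0703
```

>>> drive_tool:
  increments:
    - [[0,0,0],[-4,-29,0],0.75]
    - [[0,0,0],[-4,-29,0],0.75]
    - [[0,0,0],[-4,-29,0],0.75]
    - [[0,0,0],[-4,-29,0],0.75]
    - [[0,0,0],[-4,-29,0],0.75]
    - [[0,0,0],[-4,-29,0],0.75]
    - [[0,0,0],[-4,-29,0],0.75]
    - [[0,0,0],[-4,-29,0],0.75]
    - [[0,0,0],[-4,-29,0],0.75]
    - [[0,0,0],[-4,-29,0],0.75]
    - [[0,0,0],[0,0,20],0.75]
    - [[0,0,0],[0,0,0],0.75]

```text
time_s: 28.55
ee_pos: [0.4493, 0.0415, 0.158]
eef_rot: [3.141, 0.003, -0.096]
force: [-0.4, 0.6, 1.0]
grip_width: 0.0706
```

```bash
python3 snap.py l wrist scene; python3 cap.py l
```

```text
t 28.55 p [0.4493 0.0415 0.158 ] rpy [ 3.1413e+00  3.0000e-03 -9.6000e-02] q [ 0.01  0.15  1.87 -0.    1.13  0.11] F [-0.4  0.6  1. ] w 0.0706
(341.0348815917969, 184.8488311767578) centre [0.5291 0.0465] r 0.0204
(235.00909423828125, 149.3690948486328) centre [0.4347 0.0879] r 0.0204
(469.0, 9.0) centre [0.7074 0.2282] r 0.0191
```

View pics/wrist_l.png

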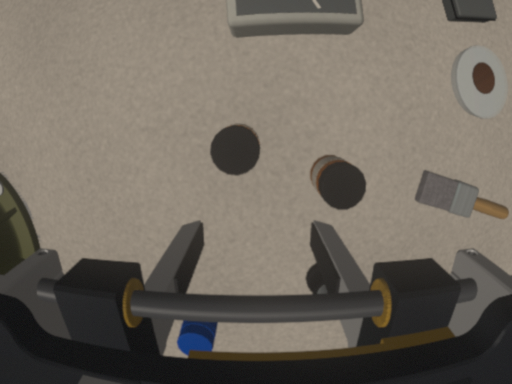

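View pics/scene_l.png

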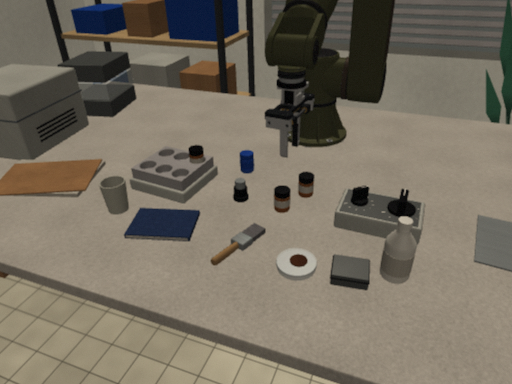

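Jar B has been knocked aside. It is still upright, now at wrist (235,149) / scene (306,184), which is (0.4347,0.0879). I'll follow it and look again.

>>> drive_tool:
  increments:
    - [[0,0,0],[-9.5,-22.4,0],0.75]
    - [[0,0,0],[-9.5,-22.4,0],0.75]
    - [[0,0,0],[0,0,0],0.75]
    - [[0,0,0],[0,0,0],0.75]

```text
time_s: 29.15
ee_pos: [0.4359, 0.0872, 0.1596]
eef_rot: [-3.142, -0.001, -0.097]
force: [0.5, 0.8, 0.2]
grip_width: 0.0706
```

```bash
python3 snap.py m wrist; python3 cap.py m
```

```text
t 29.15 p [0.4359 0.0872 0.1596] rpy [-3.1416e+00 -6.0000e-04 -9.6700e-02] q [ 0.12  0.13  1.88 -0.    1.12  0.21] F [0.5 0.8 0.2] w 0.0706
(349.5108337402344, 230.0884552001953) centre [0.5252 0.0482] r 0.0235
(254.6242218017578, 196.2577667236328) centre [0.4347 0.0883] r 0.0204
(474.5, 27.0) centre [0.7012 0.2574] r 0.0296
(318.78448486328125, 15.0) centre [0.507  0.2464] r 0.0213
```

>>> drive_tool:
  increments:
    - [[0,0,0],[-1.3,-0.9,19],0.75]
    - [[0,0,0],[0,0,19],0.75]
    - [[0,0,0],[0,0,19],0.75]
    - [[0,0,0],[0,0,19],0.75]
    - [[0,0,0],[0,0,19],0.75]
    - [[0,0,0],[0,0,16.6],0.75]
    - [[0,0,0],[0,0,0],0.75]
    - [[0,0,0],[0,0,0],0]
    - [[0,0,0],[0,0,0],0]
    - [[0,0,0],[0,0,0],0]
    - [[0,0,0],[0,0,0],0]
    - [[0,0,0],[0,0,0],0]
  squeeze: 20

```text
time_s: 30.7
ee_pos: [0.4346, 0.0888, 0.0481]
eef_rot: [-3.141, -0.001, -0.096]
force: [-1.4, -1.8, 5.2]
grip_width: 0.0436
```

Gripped at 43.6 mm. Taking it to well 4.

>>> drive_tool:
  increments:
    - [[0,0,0],[0,0,-15],0]
    - [[0,0,0],[0,0,-25],0]
    - [[0,0,0],[0,0,-30],0]
    - [[0,0,0],[0,0,-30],0]
    - [[0,0,0],[0,0,-30],0]
    - [[0,0,0],[0,0,-20],0]
    - [[0,0,0],[0,0,0],0]

```text
time_s: 31.58
ee_pos: [0.4347, 0.0889, 0.1992]
eef_rot: [-3.141, -0.003, -0.096]
force: [-0.6, -0.6, -1.4]
grip_width: 0.0436
```

>>> drive_tool:
  increments:
    - [[0,0,0],[10.7,28.2,0],0]
    - [[0,0,0],[10.7,28.2,0],0]
    - [[0,0,0],[10.7,28.2,0],0]
    - [[0,0,0],[10.7,28.2,0],0]
    - [[0,0,0],[10.7,28.2,0],0]
    - [[0,0,0],[10.7,28.2,0],0]
    - [[0,0,0],[10.7,28.2,0],0]
    - [[0,0,0],[10.7,28.2,0],0]
    - [[0,0,0],[10.7,28.2,0],0]
    - [[0,0,0],[10.7,28.2,0],0]
    - [[0,0,0],[10.7,28.2,0],0]
    - [[0,0,0],[10.7,28.2,0],0]
    - [[0,0,0],[10.7,28.2,0],0]
    - [[0,0,0],[10.7,28.2,0],0]
    - [[0,0,0],[0,0,0],0]
    - [[0,0,0],[0,0,0],0]

```text
time_s: 33.58
ee_pos: [0.5451, -0.3179, 0.1967]
eef_rot: [-3.141, 0.001, -0.096]
force: [0.0, -0.3, -1.6]
grip_width: 0.0435
```

>>> drive_tool:
  increments:
    - [[0,0,0],[0.7,0.8,20],0]
    - [[0,0,0],[0,0,20],0]
    - [[0,0,0],[0,0,20],0]
    - [[0,0,0],[0,0,12],0]
    - [[0,0,0],[0,0,0],0]
    - [[0,0,0],[0,0,6],0]
    - [[0,0,0],[0,0,4],0]

```text
time_s: 34.45
ee_pos: [0.5462, -0.3195, 0.1158]
eef_rot: [3.141, -0.001, -0.096]
force: [-0.7, -0.1, -1.5]
grip_width: 0.0437
```

>>> drive_tool:
  increments:
    - [[0,0,0],[0,0,4],0]
    - [[0,0,0],[0,0,4],0]
    - [[0,0,0],[0,0,4],0]
    - [[0,0,0],[0,0,4],0]
    - [[0,0,0],[0,0,4],0]
    - [[0,0,0],[0,0,0],0]

```text
time_s: 35.2
ee_pos: [0.5459, -0.3194, 0.0953]
eef_rot: [-3.141, 0.001, -0.097]
force: [-0.2, 0.4, -1.5]
grip_width: 0.0439
```

>>> drive_tool:
  increments:
    - [[0,0,0],[0,0,1],0]
    - [[0,0,0],[0,0,0],0.7]
    - [[0,0,0],[0,0,0],0.7]
    - [[0,0,0],[0,0,0],0.7]
    - [[0,0,0],[0,0,0],0.7]
    - [[0,0,0],[0,0,-15],0.7]
    - [[0,0,0],[0,0,-25],0.7]
    - [[0,0,0],[0,0,-25],0.7]
    - [[0,0,0],[0,0,-20],0.75]
    - [[0,0,0],[0,0,0],0.75]

```text
time_s: 36.45
ee_pos: [0.5467, -0.3198, 0.182]
eef_rot: [3.14, -0.003, -0.096]
force: [-0.6, 0.1, -0.2]
grip_width: 0.0702
```

>>> drive_tool:
  increments:
    - [[0,0,0],[-4.3,-30.2,0],0.75]
    - [[0,0,0],[-4.3,-30.2,0],0.75]
    - [[0,0,0],[-4.3,-30.2,0],0.75]
    - [[0,0,0],[-4.3,-30.2,0],0.75]
    - [[0,0,0],[-4.3,-30.2,0],0.75]
    - [[0,0,0],[-4.3,-30.2,0],0.75]
    - [[0,0,0],[-4.3,-30.2,0],0.75]
    - [[0,0,0],[-4.3,-30.2,0],0.75]
    - [[0,0,0],[-4.3,-30.2,0],0.75]
    - [[0,0,0],[-4.3,-30.2,0],0.75]
    - [[0,0,0],[-4.3,-30.2,0],0.75]
    - [[0,0,0],[-4.3,-30.2,0],0.75]
    - [[0,0,0],[0,0,22],0.75]
    - [[0,0,0],[0,0,0],0.75]
    - [[0,0,0],[0,0,0],0.75]

```text
time_s: 38.33
ee_pos: [0.5297, 0.0459, 0.158]
eef_rot: [3.142, -0.0, -0.097]
force: [1.1, 0.2, 1.0]
grip_width: 0.0706
```

```bash
python3 snap.py n wrist; python3 cap.py n
```

```text
t 38.33 p [0.5297 0.0459 0.158 ] rpy [ 3.1416e+00 -1.0000e-04 -9.6800e-02] q [ 0.02  0.32  1.65 -0.    1.17  0.11] F [1.1 0.2 1. ] w 0.0706
(256.18157958984375, 197.0899658203125) centre [0.5298 0.0465] r 0.0204
(418.0, 6.0) centre [0.7193 0.2254] r 0.0159
```

View pics/wrist_n.png

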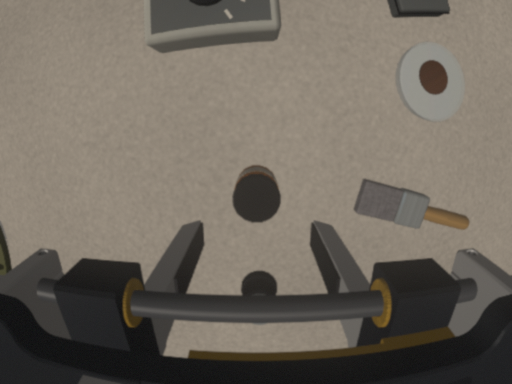

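Jar A is at (256,197), unmoved at (0.5298,0.0465), and centred. Grasping it.

>>> drive_tool:
  increments:
    - [[0,0,0],[0,-0.6,19],0.75]
    - [[0,0,0],[0,0,19],0.75]
    - [[0,0,0],[0,0,19],0.75]
    - [[0,0,0],[0,0,19],0.75]
    - [[0,0,0],[0,0,19],0.75]
    - [[0,0,0],[0,0,15],0.75]
    - [[0,0,0],[0,0,0],0.75]
    - [[0,0,0],[0,0,0],0]
    - [[0,0,0],[0,0,0],0]
    - [[0,0,0],[0,0,0],0]
    - [[0,0,0],[0,0,0],0]
    - [[0,0,0],[0,0,0],0]
  squeeze: 20

```text
time_s: 39.88
ee_pos: [0.5299, 0.0468, 0.0481]
eef_rot: [-3.142, -0.001, -0.096]
force: [-0.9, -0.9, 6.8]
grip_width: 0.0435
```

>>> drive_tool:
  increments:
    - [[0,0,0],[0,0,-15],0]
    - [[0,0,0],[0,0,-25],0]
    - [[0,0,0],[0,0,-30],0]
    - [[0,0,0],[0,0,-30],0]
    - [[0,0,0],[0,0,-30],0]
    - [[0,0,0],[0,0,-20],0]
    - [[0,0,0],[0,0,0],0]

```text
time_s: 40.75
ee_pos: [0.5301, 0.0468, 0.1994]
eef_rot: [-3.141, -0.003, -0.096]
force: [0.7, -0.4, -1.3]
grip_width: 0.0439
```

>>> drive_tool:
  increments:
    - [[0,0,0],[-2.8,30.2,0],0]
    - [[0,0,0],[-2.8,30.2,0],0]
    - [[0,0,0],[-2.8,30.2,0],0]
    - [[0,0,0],[-2.8,30.2,0],0]
    - [[0,0,0],[-2.8,30.2,0],0]
    - [[0,0,0],[-2.8,30.2,0],0]
    - [[0,0,0],[-2.8,30.2,0],0]
    - [[0,0,0],[-2.8,30.2,0],0]
    - [[0,0,0],[-2.8,30.2,0],0]
    - [[0,0,0],[-2.8,30.2,0],0]
    - [[0,0,0],[-2.8,30.2,0],0]
    - [[0,0,0],[-2.8,30.2,0],0]
    - [[0,0,0],[-2.8,30.2,0],0]
    - [[0,0,0],[-2.8,30.2,0],0]
    - [[0,0,0],[0,0,0],0]
    - [[0,0,0],[0,0,0],0]

```text
time_s: 42.75
ee_pos: [0.4498, -0.3695, 0.1969]
eef_rot: [-3.141, 0.001, -0.096]
force: [0.4, 0.1, -0.4]
grip_width: 0.0437
```

>>> drive_tool:
  increments:
    - [[0,0,0],[0.6,0.5,20],0]
    - [[0,0,0],[0,0,20],0]
    - [[0,0,0],[0,0,20],0]
    - [[0,0,0],[0,0,12],0]
    - [[0,0,0],[0,0,0],0]
    - [[0,0,0],[0,0,6],0]
    - [[0,0,0],[0,0,4],0]

```text
time_s: 43.62
ee_pos: [0.4506, -0.3708, 0.1158]
eef_rot: [3.141, -0.0, -0.096]
force: [0.5, 0.2, -0.8]
grip_width: 0.0436
```

>>> drive_tool:
  increments:
    - [[0,0,0],[0,0,4],0]
    - [[0,0,0],[0,0,4],0]
    - [[0,0,0],[0,0,4],0]
    - [[0,0,0],[0,0,4],0]
    - [[0,0,0],[0,0,4],0]
    - [[0,0,0],[0,0,0],0]

```text
time_s: 44.38
ee_pos: [0.4504, -0.3707, 0.0953]
eef_rot: [-3.141, 0.0, -0.096]
force: [0.3, 0.2, -0.4]
grip_width: 0.0438
```

>>> drive_tool:
  increments:
    - [[0,0,0],[0,0,1],0]
    - [[0,0,0],[0,0,0],0.7]
    - [[0,0,0],[0,0,0],0.7]
    - [[0,0,0],[0,0,0],0.7]
    - [[0,0,0],[0,0,0],0.7]
    - [[0,0,0],[0,0,-15],0.7]
    - [[0,0,0],[0,0,-25],0.7]
    - [[0,0,0],[0,0,-30],0.7]
    - [[0,0,0],[0,0,-30],0.75]
    - [[0,0,0],[0,0,-30],0.75]
    - [[0,0,0],[0,0,0],0.75]
    - [[0,0,0],[0,0,0],0.75]

```text
time_s: 45.88
ee_pos: [0.4503, -0.3706, 0.2243]
eef_rot: [-3.141, 0.0, -0.096]
force: [-0.4, 0.1, -0.0]
grip_width: 0.0703
```

```bash
python3 snap.py o wrist scene; python3 - <<'E'
from h import *
s=cv2.imread("pics/scene_o.png")
cv2.imwrite("pics/c10.png",np.hstack([cv2.resize(s[120:200,120:230],None,fx=4,fy=4,interpolation=cv2.INTER_CUBIC),cv2.resize(s[140:240,230:310],(360,320)[::1] and (360,320))]))
E
```

```text
t 45.88 p [ 0.4503 -0.3706  0.2243] rpy [-3.1413e+00  4.0000e-04 -9.6400e-02] q [-0.75  0.37  1.42  0.    1.35 -0.66] F [-0.4  0.1 -0. ] w 0.0703
```

View pics/wrist_o.png

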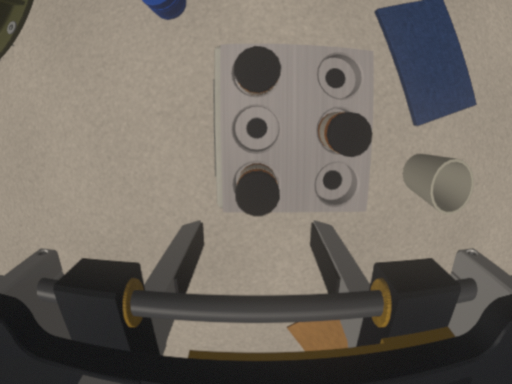

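View pics/c10.png

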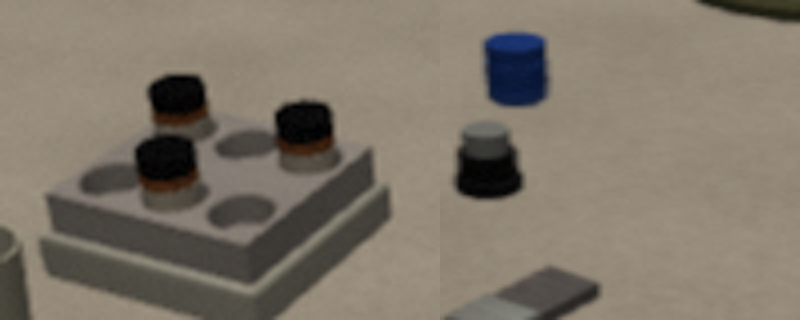

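All three jars stand upright in wells 0, 2 and 4, with label bands at the block top. No amber jar is left on the bench, and the eyepiece and blue item are untouched. Next is the timer, with a numeric check of cap height along the way.

```bash
sed 's/\.064/.110/' cap.py > cap2.py; python3 cap2.py o
```

```text
(257.1060485839844, 192.3425750732422) centre [ 0.4509 -0.3707] r 0.0205
(348.8414611816406, 133.73170471191406) centre [ 0.5457 -0.3204] r 0.0204
(256.6305847167969, 69.03424835205078) centre [ 0.4622 -0.2527] r 0.0205
```

>>> drive_tool:
  increments:
    - [[0,0,0],[-0.3,-34.5,0],0.5]
    - [[0,0,0],[-0.3,-34.5,0],0.5]
    - [[0,0,0],[-0.3,-34.5,0],0.5]
    - [[0,0,0],[-0.3,-34.5,0],0.5]
    - [[0,0,0],[-0.3,-34.5,0],0.5]
    - [[0,0,0],[-0.3,-34.5,0],0.5]
    - [[0,0,0],[-0.3,-34.5,0],0.5]
    - [[0,0,0],[-0.3,-34.5,0],0.5]
    - [[0,0,0],[-0.3,-34.5,0],0.5]
    - [[0,0,0],[-0.3,-34.5,0],0.5]
    - [[0,0,0],[-0.3,-34.5,0],0.5]
    - [[0,0,0],[-0.3,-34.5,0],0.5]
    - [[0,0,0],[-0.3,-34.5,0],0.5]
    - [[0,0,0],[-0.3,-34.5,0],0.5]
    - [[0,0,0],[-0.3,-34.5,0],0.5]
    - [[0,0,0],[-0.3,-34.5,0],0.5]
    - [[0,0,0],[-0.3,-34.5,0],0.5]
    - [[0,0,0],[-0.3,-34.5,0],0.5]

```text
time_s: 48.22
ee_pos: [0.5047, 0.2489, 0.2239]
eef_rot: [3.141, 0.001, -0.096]
force: [0.3, -0.1, -0.2]
grip_width: 0.0468
```

>>> drive_tool:
  increments:
    - [[0,0,-8],[0,0,0],0.5]
    - [[0,0,-8],[0,0,0],0.5]
    - [[0,0,-8],[0,0,0],0.5]
    - [[0,0,-8],[0,0,0],0.5]
    - [[0,0,-8],[0,0,0],0.5]
    - [[0,0,-8.4],[0,0,0],0.5]
    - [[0,0,0],[0,0,24],0.5]
    - [[0,0,0],[0,0,24],0.5]
    - [[0,0,0],[0,0,24],0.5]
    - [[0,0,0],[0,0,0],0.5]
    - [[0,0,0],[0,0,0],0.5]

```text
time_s: 49.6
ee_pos: [0.5052, 0.2479, 0.1533]
eef_rot: [3.141, -0.0, 0.748]
force: [0.4, 0.7, 0.3]
grip_width: 0.047
```

```bash
python3 snap.py p wrist; python3 - <<'E'
from h import *
a=cv2.imread("pics/wrist_p.png")
cv2.imwrite("pics/c11.png",cv2.resize(a[120:270,155:355],None,fx=4,fy=4,interpolation=cv2.INTER_CUBIC))
E
```

```text
t 49.6 p [0.5052 0.2479 0.1533] rpy [ 3.1414e+00 -5.0000e-04  7.4830e-01] q [ 0.39  0.39  1.57 -0.    1.18 -0.36] F [0.4 0.7 0.3] w 0.047
```

View pics/c11.png

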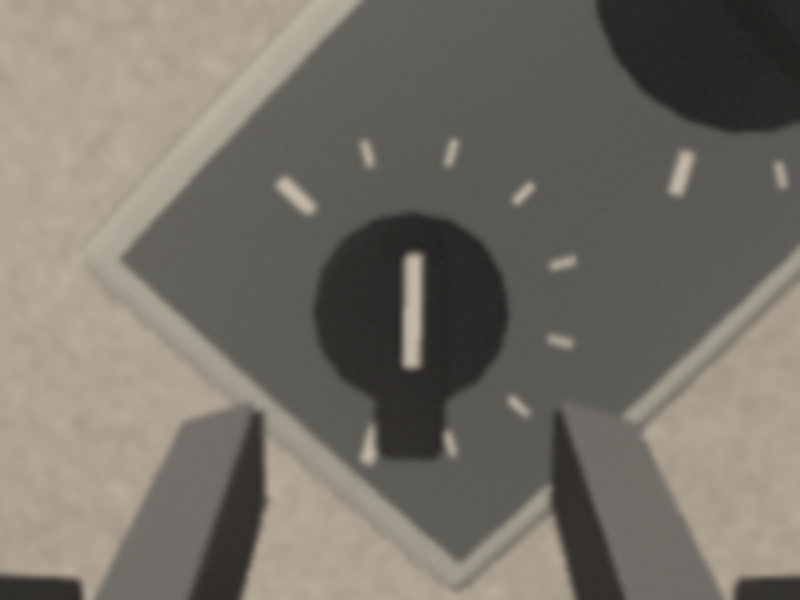

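The caps cast onto z=0.110 land on the well centres with the right radius, so the jars are fully down. The timer line runs from (258,183) to (258,212), nearly aligned. I'll work out the exact offset.

```bash
python3 - <<'E'
from h import *
import pickle
C=pickle.load(open("pics/wrist_p.pkl","rb"))
f=lambda x,y:(155+x/4,120+y/4)
a=on("wrist",f(414,253),.096,C);b=on("wrist",f(411,368),.096,C);print(a.round(4),b.round(4),np.degrees(np.arctan2(*(a-b)[[1,0]])),np.linalg.norm(a-b))
E
```

```text
[0.4897 0.2666 0.096 ] [0.5048 0.2495 0.096 ] 131.51781298005892 0.02285170745888761
```

>>> drive_tool:
  increments:
    - [[0,0,1.2],[0,-2,12],0.5]
    - [[0,0,0],[0,0,14],0.5]
    - [[0,0,0],[0,0,14],0.5]
    - [[0,0,0],[0,0,14],0.5]
    - [[0,0,0],[0,0,12],0.5]
    - [[0,0,0],[0,0,0],0.5]
    - [[0,0,0],[0,0,0],0]
    - [[0,0,0],[0,0,0],0]
    - [[0,0,0],[0,0,0],0]
    - [[0,0,0],[0,0,0],0]
    - [[0,0,0],[0,0,0],0]
  squeeze: 25

```text
time_s: 51.02
ee_pos: [0.5041, 0.2497, 0.087]
eef_rot: [3.141, -0.002, 0.727]
force: [3.4, 3.0, -0.9]
grip_width: 0.0138
```

Gripped at 13.8 mm. Turning 104° clockwise, then I'll regrasp.

>>> drive_tool:
  increments:
    - [[0,0,8],[0,0,0],0]
    - [[0,0,8],[0,0,0],0]
    - [[0,0,8],[0,0,0],0]
    - [[0,0,8],[0,0,0],0]
    - [[0,0,8],[0,0,0],0]
    - [[0,0,8],[0,0,0],0]
    - [[0,0,8],[0,0,0],0]
    - [[0,0,8],[0,0,0],0]
    - [[0,0,8],[0,0,0],0]
    - [[0,0,8],[0,0,0],0]
    - [[0,0,8],[0,0,0],0]
    - [[0,0,8],[0,0,0],0]
    - [[0,0,8],[0,0,0],0]
    - [[0,0,0],[0,0,0],0]
    - [[0,0,0],[0,0,0],0]

```text
time_s: 52.9
ee_pos: [0.5032, 0.25, 0.087]
eef_rot: [-3.141, 0.001, -1.088]
force: [-3.9, 5.0, 2.3]
grip_width: 0.0135
```

>>> drive_tool:
  increments:
    - [[0,0,0],[0,0,0],0.5]
    - [[0,0,0],[0,0,0],0.5]
    - [[0,0,0],[0,0,0],0.5]
    - [[0,0,0],[0,0,0],0.5]
    - [[0,0,0],[0,0,-20],0.5]
    - [[0,0,0],[0,0,-24],0.5]
    - [[0,0,0],[0,0,-24],0.5]
    - [[0,0,0],[0,0,0],0.5]

```text
time_s: 53.9
ee_pos: [0.5042, 0.2495, 0.1561]
eef_rot: [-3.139, -0.0, -1.088]
force: [0.1, 0.2, 0.5]
grip_width: 0.0471
```

>>> drive_tool:
  increments:
    - [[0,0,-9],[0,0,0],0.5]
    - [[0,0,-9],[0,0,0],0.5]
    - [[0,0,-9],[0,0,0],0.5]
    - [[0,0,-9],[0,0,0],0.5]
    - [[0,0,-9],[0,0,0],0.5]
    - [[0,0,-9],[0,0,0],0.5]
    - [[0,0,-9],[0,0,0],0.5]
    - [[0,0,-9],[0,0,0],0.5]
    - [[0,0,-9],[0,0,0],0.5]
    - [[0,0,-9],[0,0,0],0.5]
    - [[0,0,-9],[0,0,0],0.5]
    - [[0,0,-9],[0,0,0],0.5]
    - [[0,0,-9],[0,0,0],0.5]
    - [[0,0,-9],[0,0,0],0.5]
    - [[0,0,-9],[0,0,0],0.5]
    - [[0,0,-9],[0,0,0],0.5]
    - [[0,0,-9],[0,0,0],0.5]
    - [[0,0,-9],[0,0,0],0.5]
    - [[0,0,-9],[0,0,0],0.5]
    - [[0,0,-9],[0,0,0],0.5]

```text
time_s: 56.4
ee_pos: [0.5032, 0.2491, 0.1533]
eef_rot: [-3.14, -0.0, 2.059]
force: [-0.1, -0.7, 0.1]
grip_width: 0.047
```

```bash
python3 snap.py q wrist
```

```text
t 56.4 p [0.5032 0.2491 0.1533] rpy [-3.1399e+00 -2.0000e-04  2.0589e+00] q [ 0.39  0.39  1.57 -0.    1.18 -1.66] F [-0.1 -0.7  0.1] w 0.047
```

View pics/wrist_q.png

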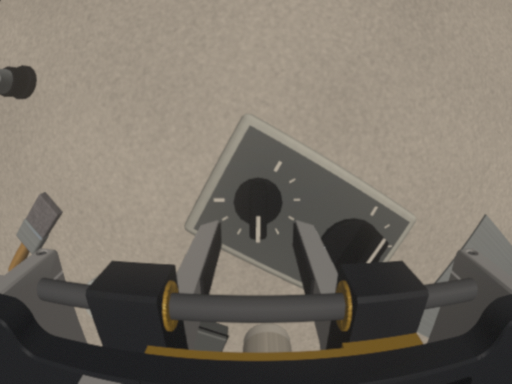

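The timer line is at (258,230), pointing down in the image. The end tick is at (218,200), about 90° further clockwise. Regrasping and finishing the turn to the stop.

>>> drive_tool:
  increments:
    - [[0,0,0],[0,0,12],0.5]
    - [[0,0,0],[0,0,14],0.5]
    - [[0,0,0],[0,0,14],0.5]
    - [[0,0,0],[0,0,14],0.5]
    - [[0,0,0],[0,0,12],0.5]
    - [[0,0,0],[0,0,0],0.5]
    - [[0,0,0],[0,0,0],0]
    - [[0,0,0],[0,0,0],0]
    - [[0,0,0],[0,0,0],0]
    - [[0,0,0],[0,0,0],0]
    - [[0,0,0],[0,0,0],0]

```text
time_s: 57.82
ee_pos: [0.5033, 0.25, 0.089]
eef_rot: [3.141, -0.001, 2.054]
force: [-2.5, 5.7, 2.1]
grip_width: 0.0138
```

>>> drive_tool:
  increments:
    - [[0,0,8],[0,0,0],0]
    - [[0,0,8],[0,0,0],0]
    - [[0,0,8],[0,0,0],0]
    - [[0,0,8],[0,0,0],0]
    - [[0,0,8],[0,0,0],0]
    - [[0,0,8],[0,0,0],0]
    - [[0,0,8],[0,0,0],0]
    - [[0,0,8],[0,0,0],0]
    - [[0,0,8],[0,0,0],0]
    - [[0,0,8],[0,0,0],0]
    - [[0,0,3],[0,0,0],0]
    - [[0,0,3],[0,0,0],0]
    - [[0,0,3],[0,0,0],0]
    - [[0,0,3],[0,0,0],0]
    - [[0,0,3],[0,0,0],0]
    - [[0,0,2],[0,0,0],0]
    - [[0,0,0],[0,0,0],0]
    - [[0,0,0],[0,0,0],0]

```text
time_s: 60.08
ee_pos: [0.5038, 0.2502, 0.089]
eef_rot: [-3.141, -0.002, 0.362]
force: [-0.0, 6.9, 0.6]
grip_width: 0.0152
```

```bash
python3 snap.py r wrist;python3 -c "
from station import ctrl;o=ctrl.get_obs();print(o['moment'])"
```

```text
t 60.08 p [0.5038 0.2502 0.089 ] rpy [-3.1407e+00 -1.6000e-03  3.6190e-01] q [0.4  0.47 1.62 0.   1.05 0.03] F [-0.   6.9  0.6] w 0.0152
[ 1.19158597 -0.1307078   0.61453482]
```

View pics/wrist_r.png

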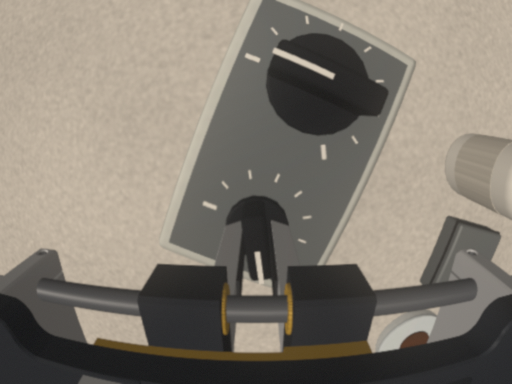

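The moment is +0.61 N m with the pads skewed, so the knob is on its stop. Release and rise well clear.

>>> drive_tool:
  increments:
    - [[0,0,0],[0,0,0],0.5]
    - [[0,0,0],[0,0,0],0.5]
    - [[0,0,0],[0,0,0],0.5]
    - [[0,0,0],[0,0,0],0.5]
    - [[0,0,0],[0,0,0],0.5]
    - [[0,0,0],[0,0,-20],0.5]
    - [[0,0,0],[0,0,-25],0.5]
    - [[0,0,0],[0,0,-25],0.5]
    - [[0,0,0],[0,0,-25],0.5]
    - [[0,0,0],[0,0,-25],0.5]
    - [[0,0,0],[0,0,-25],0.5]
    - [[0,0,0],[0,0,0],0.5]
    - [[0,0,0],[0,0,0],0.5]

```text
time_s: 61.75
ee_pos: [0.5033, 0.2492, 0.2325]
eef_rot: [3.142, 0.001, 0.361]
force: [-0.3, -1.0, -0.9]
grip_width: 0.0472
```

```bash
python3 snap.py s wrist scene; python3 - <<'E'
from h import *
a=cv2.imread("pics/wrist_s.png")
cv2.imwrite("pics/c12.png",cv2.resize(a[60:260,150:410],None,fx=3,fy=3,interpolation=cv2.INTER_CUBIC))
E
```

```text
t 61.75 p [0.5033 0.2492 0.2325] rpy [3.1415e+00 1.3000e-03 3.6080e-01] q [ 0.39  0.32  1.48 -0.    1.35  0.03] F [-0.3 -1.  -0.9] w 0.0472
```

View pics/c12.png

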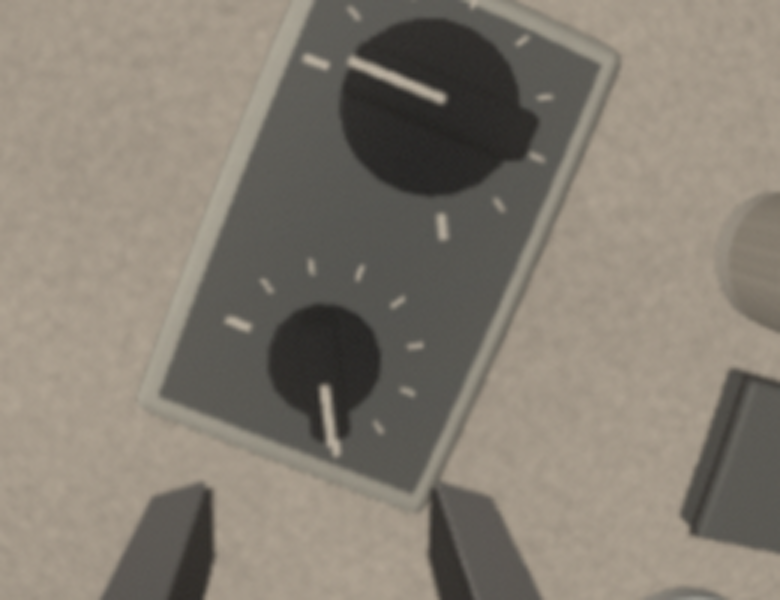

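View pics/scene_s.png

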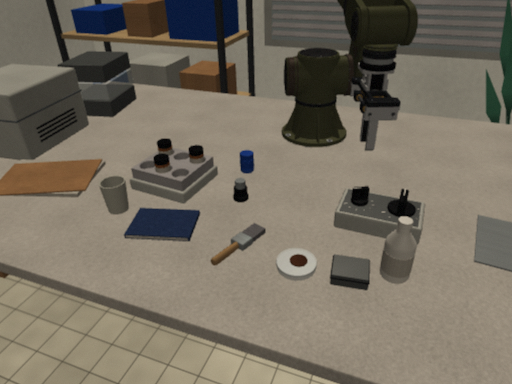

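```bash
python3 - <<'E'
from h import *
import pickle
C=pickle.load(open("pics/wrist_s.pkl","rb"))
f=lambda x,y:(150+x/3,60+y/3)
g=lambda p,q,z=.096:(lambda a,b:(a.round(4)[:2],b.round(4)[:2],np.degrees(np.arctan2(*(a-b)[[1,0]]))))(on("wrist",f(*p),z,C),on("wrist",f(*q),z,C))
h=g((349,62),(443,99));t=g((333,440),(324,386));print(h,t,"diff cw",(h[2]-t[2])%360)
# heater long ticks about axis, z=.05
c=np.array([.5065,.354])
for p in [(316,62),(442,227)]:
    q=on("wrist",f(*p),.05,C)[:2]-c; print(np.degrees(np.arctan2(q[1],q[0])))
E
```

```text
(array([0.4736, 0.3548]), array([0.5068, 0.3547]), np.float64(179.79797226354003)) (array([0.5145, 0.2322]), array([0.5047, 0.2493]), np.float64(-60.08417672558895)) diff cw 239.88214898912898
177.88464361236183
-60.69095577028741
```

The heater-to-timer angle is 239.9° clockwise, against 240.6° (4.2 rad) when both are on their stops. All jars are seated, so I'm handing in.

```bash
python3 -c "
from station import ctrl
print(ctrl.hand_in(), ctrl.get_obs()['time_s'])"
```

```text
the job is handed in; nothing more can be done
the job is handed in; nothing more can be done
```

The job is done and handed in at about 62 s of the 210 s allowed; the hand-in reported no verdict.

- **Heater:** I turned it anticlockwise about 135° to its off stop before lifting any jar. The stop showed as a 0.74 N m moment on the tool.
- **Jars:** Three amber jars were present, and they now stand in wells 0, 2 and 4. One jar was knocked about 5 cm aside during the run; I found it again by camera before grasping it.
- **Timer:** I then turned it clockwise in two grasps to its end stop, which showed as a 0.61 N m moment.

**Last checks:**
- **Jar seating:** The jars are upright. Their cap tops, at 110 mm (the height for fully down), fall within 2 mm of the well centres.
- **Knobs:** The two pointers are 239.9° apart, against 240.6° expected with both on their stops. The heater pointer read 1–2° off its off tick and the box edge, which I took as measuring error given the stop moment.
- **Jar heights before grasping:** My two-view estimates came out about 1 cm low (54–56 mm against 64 mm) because the sides of the caps were in the outline. I used the given 64 mm, and the grasps and seating agreed with it.
- **Other items:** In the last pictures, everything else on the bench was where it started.

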